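# Stand varnished slats in the drying stand and guard the row

## Task

Set up the slats to dry. First lay the dark stop batten on the base of the drying stand, across it just behind the two short front pegs and centred, touching or nearly touching both pegs; then lean every slat in a bay of its own with its foot on the base up against the batten and its upper end resting on the back rail between the dowels, filling the bays from the left (as seen from the robot) with none left empty between. Finally stand the two bench weights upright on the base as guards, one just left of the leftmost slat and one just right of the rightmost slat, each beside its slat with about two finger-widths (10 to 35 mm) of clear space and not touching it; leave the tape measure and the brake pad where they are.

Things in the scene. Friction and masses are not known exactly. Their poses are not given: they have to be found in the camera images.
- stand: fixed plywood drying stand; origin at the underside centre of its base, x towards its back wall (away from the robot), y to its left, z up. Base 170 mm deep (x), 360 mm wide (y), top face at z = 10 mm. Back wall: front face at x = 75 mm; the rail along its top has its front edge at x = 72 mm, top at z = 165 mm. A slat set as asked rises at about 55 degrees from level
- bay1 (a point): left bay: the middle of the rail's top between the two leftmost dowels (stand x 80, y +70, z 165 mm). The four upright dowels (8 mm thick, up to z = 205 mm) stand on the rail at stand y = -105, -35, 35 and 105 mm and make three bays
- bay2 (a point): middle bay, same point (stand y 0). Obstacles: two open bins stand behind the work, fronts at about world x = 0.57, from y = -0.33 to -0.02 and 0.07 to 0.34, 0.26 m high (a roll on the left one reaches 0.31 m); a vice 0.13 m high stands between stand and rest (x 0.3 to 0.47, y 0.12 to 0.24)
- bay3 (a point): right bay, same point (stand y -70 mm)
- stop_place (a point): point on the base's top face (stand x -57.5, y 0, z 10 mm) where the middle of the batten's underside belongs: the batten then just touches both stop pegs, which are 10 mm thick, stand on the base at stand x = -71.5 mm, y = -70 and +70 mm and reach up to z = 32 mm
- batten: loose dark wooden stop batten, 18 x 210 x 22 mm (length along its y), 0.11 kg, origin at the centre of its underside; starts on the worktop right of the stand, pointing roughly away from the robot. Grip it across its 18 mm
- rest: fixed wooden rest on which the slats start, 230 mm along its x; origin on the worktop under its middle. The slats lie across it along its y at a slope of 24 degrees: low end (-y side) in a 12 mm high ledge behind a 30 mm high lip, over a ridge board (82 mm high, 14 mm thick, at rest y = +59 mm) towards their high end (+y side)
- slat1: one of two or three identical varnished pine slats, 34 x 230 x 12 mm (width along its x, length along its y, thickness along its z), 0.08 kg; origin at the centre of its 34 x 230 underside. Starts on the rest at a slope of 24 degrees, its +y end high and roughly to the robot's left, the origin about 59 mm above the worktop. Slats lie about 70 mm apart; grip by the two long edges. May be absent
- slat2: one of two or three identical varnished pine slats, 34 x 230 x 12 mm (width along its x, length along its y, thickness along its z), 0.08 kg; origin at the centre of its 34 x 230 underside. Starts on the rest at a slope of 24 degrees, its +y end high and roughly to the robot's left, the origin about 59 mm above the worktop. Slats lie about 70 mm apart; grip by the two long edges. May be absent
- slat3: one of two or three identical varnished pine slats, 34 x 230 x 12 mm (width along its x, length along its y, thickness along its z), 0.08 kg; origin at the centre of its 34 x 230 underside. Starts on the rest at a slope of 24 degrees, its +y end high and roughly to the robot's left, the origin about 59 mm above the worktop. Slats lie about 70 mm apart; grip by the two long edges. May be absent
- weight1: low round bench weight of dark steel, 0.4 kg, origin at the centre of its underside: a disc 60 mm across and 28 mm high that carries a grip knob on its axis, 30 mm across, from 46 to 61 mm above the underside (neck of 20 mm below it); grip the knob from above. The two weights are alike
- weight2: low round bench weight of dark steel, 0.4 kg, origin at the centre of its underside: a disc 60 mm across and 28 mm high that carries a grip knob on its axis, 30 mm across, from 46 to 61 mm above the underside (neck of 20 mm below it); grip the knob from above. The two weights are alike
- tape_measure: bystander: yellow tape measure, 60 x 86 x 64 mm, standing behind the rest; leave it alone
- brake_pad: bystander: dark brake pad, 74 x 82 x 13 mm, lying far right of the stand; leave it alone
Not all that is in view belongs to the job. What is shaped like the weight1 but orange or purple is not meant. Leave any orange look-alike of the weight2 alone.

How it is judged (in metres and radians):
On the way, in this order (a step that is already met when the one before it is completed fails the run):
1. the batten lies on the stand's base against the two pegs (x of batten in the frame of stand between -0.07 and -0.0475 m and y of batten in the frame of stand between -0.015 and 0.015 m and z of batten in the frame of stand between 0.004 and 0.018 m and angle between the y axis of batten and the y axis of stand, either way round below 0.08 rad), for 0.3 s.
2. every slat leans in a bay of its own, feet behind the batten, the bays filled from the left (all of step 1 and x of slat1 in the frame of stand between 0.012 and 0.048 m and z of slat1 in the frame of stand between 0.092 and 0.118 m and angle between the y axis of slat1 and the z axis of stand, either way round between 0.45 and 0.72 rad and angle between the x axis of each of slat1, slat2, slat3 and the y axis of stand, either way round below 0.12 rad and linear speed of each of slat1, slat2, slat3 below 0.02 m/s and contact force between each of slat1, slat2, slat3 and the fingers below 0.05 N and (y of slat1 in the frame of stand between 0.052 and 0.088 m or y of slat1 in the frame of stand between -0.018 and 0.018 m or y of slat1 in the frame of stand between -0.088 and -0.052 m) and x of slat2 in the frame of stand between 0.012 and 0.048 m and z of slat2 in the frame of stand between 0.092 and 0.118 m and angle between the y axis of slat2 and the z axis of stand, either way round between 0.45 and 0.72 rad and (y of slat2 in the frame of stand between 0.052 and 0.088 m or y of slat2 in the frame of stand between -0.018 and 0.018 m or y of slat2 in the frame of stand between -0.088 and -0.052 m) and x of slat3 in the frame of stand between 0.012 and 0.048 m and z of slat3 in the frame of stand between 0.092 and 0.118 m and angle between the y axis of slat3 and the z axis of stand, either way round between 0.45 and 0.72 rad and (y of slat3 in the frame of stand between 0.052 and 0.088 m or y of slat3 in the frame of stand between -0.018 and 0.018 m or y of slat3 in the frame of stand between -0.088 and -0.052 m) and distance between slat1 and slat2 above 0.045 m and distance between each of slat1, slat2 and slat3 above 0.045 m and (y of slat1 in the frame of stand between 0.052 and 0.088 m or y of slat2 in the frame of stand between 0.052 and 0.088 m or y of slat3 in the frame of stand between 0.052 and 0.088 m) and (y of slat1 in the frame of stand between -0.018 and 0.018 m or y of slat2 in the frame of stand between -0.018 and 0.018 m or y of slat3 in the frame of stand between -0.018 and 0.018 m)), for 0.3 s.
At the end, for the whole second after the job is handed in: batten within 10 mm of the pegs, centred to 15 mm; each slat at rest on rail and base, 49-64 deg from level, foot within 20 mm of the batten, within 18 mm of its bay's middle, bays 1, 2 (3) filled; a weight upright on the base at each end, 55-95 mm from that slat's centre line (all of step 2 and ((z of weight1 in the frame of stand between 0.004 and 0.018 m and x of weight1 in the frame of stand between -0.08 and 0.05 m and angle between each of weight1, weight2's own z axis and vertical below 0.1 rad and linear speed of each of weight1, weight2 below 0.02 m/s and y of weight1 in the frame of stand above 0.1 m and (x of weight1 in the frame of slat1 between 0.055 and 0.095 m or x of weight1 in the frame of slat1 between -0.095 and -0.055 m or x of weight1 in the frame of slat2 between 0.055 and 0.095 m or x of weight1 in the frame of slat2 between -0.095 and -0.055 m or x of weight1 in the frame of slat3 between 0.055 and 0.095 m or x of weight1 in the frame of slat3 between -0.095 and -0.055 m) and (x of weight1 in the frame of slat1 above 0.055 m or x of weight1 in the frame of slat1 below -0.055 m) and (x of weight1 in the frame of slat2 above 0.055 m or x of weight1 in the frame of slat2 below -0.055 m) and (x of weight1 in the frame of slat3 above 0.055 m or x of weight1 in the frame of slat3 below -0.055 m) and z of weight2 in the frame of stand between 0.004 and 0.018 m and x of weight2 in the frame of stand between -0.08 and 0.05 m and y of weight2 in the frame of stand below -0.04 m and (x of weight2 in the frame of slat1 between 0.055 and 0.095 m or x of weight2 in the frame of slat1 between -0.095 and -0.055 m or x of weight2 in the frame of slat2 between 0.055 and 0.095 m or x of weight2 in the frame of slat2 between -0.095 and -0.055 m or x of weight2 in the frame of slat3 between 0.055 and 0.095 m or x of weight2 in the frame of slat3 between -0.095 and -0.055 m) and (x of weight2 in the frame of slat1 above 0.055 m or x of weight2 in the frame of slat1 below -0.055 m) and (x of weight2 in the frame of slat2 above 0.055 m or x of weight2 in the frame of slat2 below -0.055 m) and (x of weight2 in the frame of slat3 above 0.055 m or x of weight2 in the frame of slat3 below -0.055 m)) or (z of weight2 in the frame of stand between 0.004 and 0.018 m and x of weight2 in the frame of stand between -0.08 and 0.05 m and angle between each of weight2, weight1's own z axis and vertical below 0.1 rad and linear speed of each of weight2, weight1 below 0.02 m/s and y of weight2 in the frame of stand above 0.1 m and (x of weight2 in the frame of slat1 between 0.055 and 0.095 m or x of weight2 in the frame of slat1 between -0.095 and -0.055 m or x of weight2 in the frame of slat2 between 0.055 and 0.095 m or x of weight2 in the frame of slat2 between -0.095 and -0.055 m or x of weight2 in the frame of slat3 between 0.055 and 0.095 m or x of weight2 in the frame of slat3 between -0.095 and -0.055 m) and (x of weight2 in the frame of slat1 above 0.055 m or x of weight2 in the frame of slat1 below -0.055 m) and (x of weight2 in the frame of slat2 above 0.055 m or x of weight2 in the frame of slat2 below -0.055 m) and (x of weight2 in the frame of slat3 above 0.055 m or x of weight2 in the frame of slat3 below -0.055 m) and z of weight1 in the frame of stand between 0.004 and 0.018 m and x of weight1 in the frame of stand between -0.08 and 0.05 m and y of weight1 in the frame of stand below -0.04 m and (x of weight1 in the frame of slat1 between 0.055 and 0.095 m or x of weight1 in the frame of slat1 between -0.095 and -0.055 m or x of weight1 in the frame of slat2 between 0.055 and 0.095 m or x of weight1 in the frame of slat2 between -0.095 and -0.055 m or x of weight1 in the frame of slat3 between 0.055 and 0.095 m or x of weight1 in the frame of slat3 between -0.095 and -0.055 m) and (x of weight1 in the frame of slat1 above 0.055 m or x of weight1 in the frame of slat1 below -0.055 m) and (x of weight1 in the frame of slat2 above 0.055 m or x of weight1 in the frame of slat2 below -0.055 m) and (x of weight1 in the frame of slat3 above 0.055 m or x of weight1 in the frame of slat3 below -0.055 m)))); the robot touches nothing.
It fails at once if the tape measure is moved (distance of tape_measure from where it was at the start of the episode above 0.03 m).
It fails at once if the brake pad is moved (distance of brake_pad from where it was at the start of the episode above 0.03 m).
Of slat1, slat2, slat3 only 2 to 3 are there at a start; the rules pass over those that are not, and their reading is None.
At some moment in a run one of weight1, weight2 may be knocked a few centimetres aside while the robot is not near it.
It also fails if it takes over 210 s, if anything falls off the work surface, if the arm or the gripper's body presses on something with over 40 N, if the wrist force passes 120 N, or if a joint passes its speed limit or range.

## Robot

A 6-joint arm with a two-finger parallel gripper is mounted at the origin on a cart in front of the work surface, level with it; the furniture and walls round the work are solid. World frame = base frame: x ahead of the robot, y to its left, z up, the work surface at z = 0. Lengths are in mm, angles in degrees, forces in N, time in s.
With the tool pointing down it reaches from about 350 to 850 mm from the base axis. Payload 8.1 kg.
Tool frame: the origin (TCP) lies midway between the tips of the shut fingers; the grasp point (between the pads) lies hold_point_z behind it (hold_point_z is the distance from the TCP to the grasp point, in mm); z points along the fingers, x is the direction in which the jaws open and shut, and the axes are right-handed (so a half turn about z gives the same grasp; the last joint's range is limited). The gripper opens to 85 mm and grips with 20 to 120 N. Pads are 22 mm wide; open, the fingers measure 114 mm over their backs; the gripper's body (76 mm by 85 mm) begins 54 mm behind the grasp point. The pads swing forward as they close: fully open they stand 13 mm farther back than shut.
Start: joints at [-71.643, 7.471, 85.268, -0, 87.261, -4.893], TCP at [236.872, -551.268, 231.292] pointing down, gripper open.
Joint ranges: [-169.43, 169.43], [-51.17, 129.36], [1.28, 143.12], [-76.62, 256.62], [0, 156.53], [-152.29, 152.29]. Speed limits (degrees/s): [136.94, 136.94, 159.86, 180, 180, 180].

## Interface

Orientations are given as [roll, pitch, yaw] about the fixed x, y, z axes, in that order (R = Rz(yaw) Ry(pitch) Rx(roll)).
In Python, from bench import * gives the robot as it stands.
- The arm moves only by the shell command python3 -m pendant 'ROWS' [OPENING] [FORCE]. ROWS is JSON, a list that holds one entry, the list of rows, each a list of 4 numbers: the shift along the tool's x, y, z normalised to -1 to 1, where 1 is 0.02 m, then the turn about the tool's z normalised to -1 to 1, where 1 is 0.08 rad. A call has exactly 10 rows; each row shifts and turns the pose as measured when the row begins, along the tool's axes as they then stand; what a row does not reach is not made up. A row lasts 1/12 s, in which the tool goes at most 41.7 mm and 7.16 degrees, less where a joint would pass 70% of its speed; a pose out of reach is approached as far as the arm can. A call with a number of a shift or a turn outside -1 to 1 is refused whole. A call with a gripper value outside its range is refused whole. OPENING is the gripper's target within -1 to 1 (fully open at 1, half-way at 0, shut at -1), set as the call begins (- or left out, the last holds). The fingers move at their own pace and stop on an object; FORCE is the grip in N (left out, the last holds). Time passes only in rows, so rows that do not move let the fingers close, or fill a call up. It gives the time, the measured TCP pose, the force and the opening at its end, in the units of the state.
- sense(): the state, without advancing time (a new reading comes with each control period).
- snapshot(name): name is "scene" or "top" or "wrist"; returns the picture (384x512x3 uint8, red, green, blue); there is no depth.
- calibration(name): a dict with "mtx" (3x3 intrinsics, pixels), "world_to_cam" (4x4, takes a point from world to camera coordinates); the wrist camera has in their place "hand_eye" (4x4, takes a point from camera to tool coordinates, whose origin is the TCP and whose axes are the tool frame's). Camera axes: x right, y down, z forward; pixel columns grow to the right and rows downward; lengths in mm; the calibration is good to about 2 mm. A picture is of the moment at which its call begins: read the wrist's pose just before it. calibration takes no time and is no camera call.
- hand_in(): hands the job in, once; it reports no verdict.
The state is a dict: "time": time; "joint_pos": joint angles; "qd": joint speeds; "joint_efforts": joint torques, N m; "tool_pos": TCP position; "tcp_rot": TCP orientation; "ft_force": force on the tool from outside, world axes, zero at the start; "wrist_torque": the same for the moment, N m; "finger_gap": finger opening in mm.
Only numpy, scipy, OpenCV 4.12 (cv2) and the standard library are available. Lean on these libraries where they do the work, as an engineer would, in place of code of your own. Each camera call takes 0.05 s, during which the arm holds its last target.

## Working session

There is one attempt and no reset: what is moved stays moved. The work goes in short steps, Python scripts to look and compute and a shell command to move; the robot and the scene stay as the last step left them, time stands still between calls to the robot, and variables do not carry over. Pictures are saved under pics/ and viewed, and the job is handed in when it is done.

```bash
ls; mkdir -p pics
python3 - <<'E'
from bench import *
import cv2
print(sense())
for n in("scene","top","wrist"):
    im=snapshot(n); cv2.imwrite(f"pics/{n}0.png",im[:,:,::-1])
    c=calibration(n); print(n,{k:v.tolist() if hasattr(v,'tolist') else v for k,v in c.items()})
E
```

```text
pics
{'time': 0.0, 'joint_pos': array([-7.16435222e+01,  7.51576073e+00,  8.53304656e+01,  2.56929472e-04,
        8.72623595e+01, -4.89268216e+00]), 'qd': array([ 0.04245349, -0.01366625,  0.01188355, -0.00257976,  0.00538811,
        0.05458436]), 'joint_efforts': array([ 2.27662204e-03, -5.69398999e+01, -5.00549448e+01, -5.92312386e-07,
        1.50706322e-02,  4.53588041e-05]), 'tool_pos': array([ 236.68556047, -550.72970865,  230.22627216]), 'tcp_rot': array([-1.79990483e+02,  1.08168281e-01, -6.67508436e+01]), 'ft_force': array([-0.7738163 , -0.67310464, -0.73312315]), 'wrist_torque': array([-0.10451202, -0.02196601,  0.02422458]), 'finger_gap': 85.64069038065524}
scene {'mtx': [[424.1781739933845, 0.0, 257.1817557919394], [0.0, 424.1781739933845, 189.68519536540128], [0.0, 0.0, 1.0]], 'world_to_cam': [[0.5086073474784083, -0.8609447113460588, -0.00963172342985756, -308.470586284744], [-0.6615058509946063, -0.3835784731063395, -0.6444203318248974, 415.67963656125227], [0.5511157548019104, 0.33412835703462934, -0.7646107936947134, 1529.0108023643631], [0.0, 0.0, 0.0, 1.0]]}
top {'mtx': [[469.65247728112314, 0.0, 253.88026208805869], [0.0, 469.65247728112314, 188.96427276853456], [0.0, 0.0, 1.0]], 'world_to_cam': [[-0.041707155258217894, -0.9991211340307778, 0.004180039870577104, -60.10767898349618], [-0.9766275016594791, 0.03988455881326955, -0.2112059302449522, 532.7659254021705], [0.2108535894943022, -0.012891140419821253, -0.9774326484704944, 1721.1595153059434], [0.0, 0.0, 0.0, 1.0]]}
wrist {'mtx': [[330.615541833042, 0.0, 257.2521044471263], [0.0, 330.615541833042, 186.94660772792386], [0.0, 0.0, 1.0]], 'hand_eye': [[0.9999996286514397, -4.077818801674382e-05, 0.0008608333868440067, -1.0335156908868326], [-0.00022090462622057852, 0.9533778358503197, 0.3017791465799203, -77.54561110761345], [-0.000833005478155807, -0.30177922467674656, 0.9533774728067437, -142.37418002384948], [0.0, 0.0, 0.0, 1.0]]}
```

View pics/scene0.png

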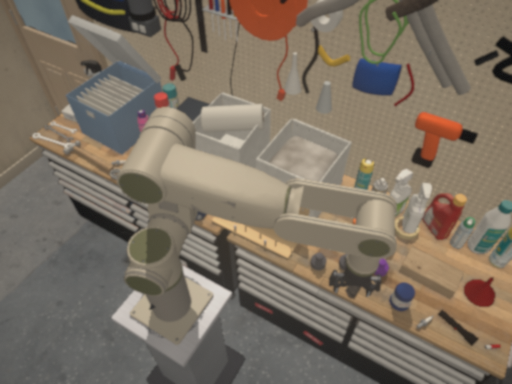

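View pics/top0.png

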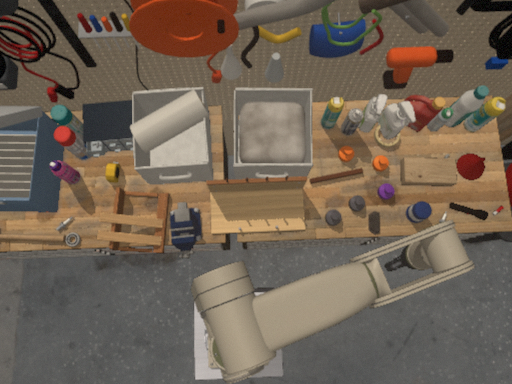

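View pics/wrist0.png

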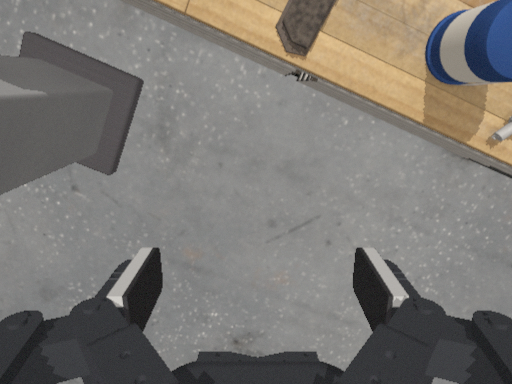

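View pics/top0a.png

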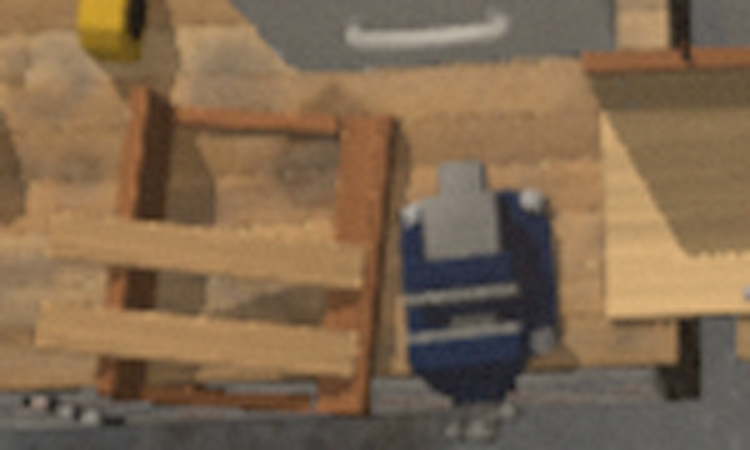

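View pics/top0b.png

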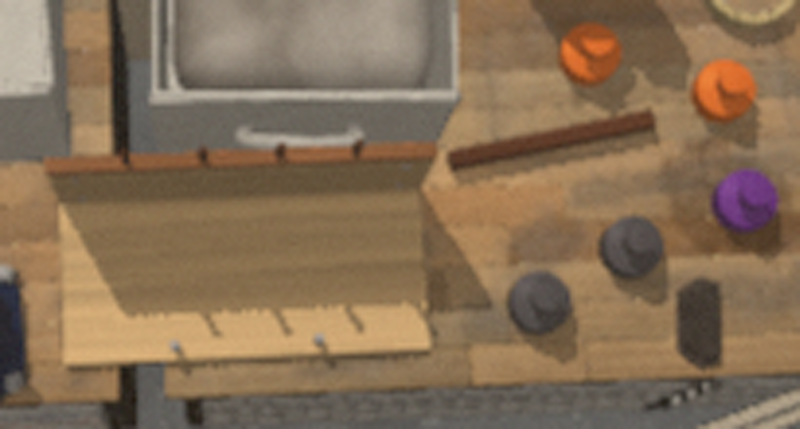

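```bash
cat > h.py <<'E'
from bench import *
import numpy as np, cv2
from scipy.spatial.transform import Rotation as R
def tool(s=None):
    s=s or sense(); T=np.eye(4); T[:3,:3]=R.from_euler('xyz',s['tcp_rot'],degrees=True).as_matrix(); T[:3,3]=s['tool_pos']; return T
def c2w(name,T=None):
    c=calibration(name)
    return np.asarray(c['mtx']),(T@np.asarray(c['hand_eye']) if name=='wrist' else np.linalg.inv(np.asarray(c['world_to_cam'])))
def cast(name,uv,z,T=None):
    K,M=c2w(name,T); uv=np.atleast_2d(uv).astype(float)
    d=np.c_[uv,np.ones(len(uv))]@np.linalg.inv(K).T@M[:3,:3].T; o=M[:3,3]
    return o+d*((z-o[2])/d[:,2])[:,None]
def proj(name,P,T=None):
    K,M=c2w(name,T); P=np.atleast_2d(P); p=(P-M[:3,3])@M[:3,:3]@K.T; return p[:,:2]/p[:,2:]
def snap(name,f):
    T=tool(); im=np.ascontiguousarray(snapshot(name)[:,:,::-1]); cv2.imwrite(f'pics/{f}.png',im); np.save(f'pics/{f}.npy',T); return im,T
def delta(target,yaw=None,s=None):
    "shift in tool axes (units of 20mm) to bring TCP to target; turn (units .08 rad)"
    T=tool(s); d=T[:3,:3].T@(np.asarray(target,float)-T[:3,3])/20
    t=None
    if yaw is not None:
        cur=(s or sense())['tcp_rot'][2]; t=-((yaw-cur+90)%180-90)*np.pi/180/.08
    return np.round(d,2),t
E
python3 - <<'E'
from h import *
np.set_printoptions(precision=1,suppress=True)
b=lambda *p: np.array(p)/3.9+[195,140]
print("base front L,R z10",cast('top',b((66,365),(430,350)),10)[:,:2])
print("rail front? L,R z165",cast('top',b((45,165),(435,150)),165)[:,:2])
print("pegs top z32",cast('top',b((175,346),(319,339)),32)[:,:2])
print("dowels top z205",cast('top',b((126,162),(203,155),(281,150),(358,146)),205)[:,:2])
print("batten z22",cast('top',b((450,158),(655,118)),22)[:,:2])
print("weights z61 knob",cast('top',b((546,292),(638,238)),61)[:,:2])
print("pad",cast('top',b((700,320)),13)[:,:2])
a=lambda *p: np.array(p)/5+[90,170]
print("slat low ends z~22",cast('top',a((362,270),(357,355)),20)[:,:2])
print("slat high ends z~115",cast('top',a((50,238),(37,325)),112)[:,:2])
print("tape", cast('top',a((110,30)),64)[:,:2])
E
```

```text
base front L,R z10 [[ 372.7   84.3]
 [ 372.8 -272. ]]
rail front? L,R z165 [[ 537.6   86.8]
 [ 537.2 -270. ]]
pegs top z32 [[ 384.1  -23.2]
 [ 385.2 -162.7]]
dowels top z205 [[ 528.1   11.1]
 [ 531.7  -57.7]
 [ 533.4 -127.5]
 [ 534.3 -196.4]]
batten z22 [[ 562.  -302.9]
 [ 594.6 -510.6]]
weights z61 knob [[ 417.7 -380.7]
 [ 466.5 -473.5]]
pad [[ 391.  -538.5]]
slat low ends z~22 [[415.8 270.7]
 [351.4 274.5]]
slat high ends z~115 [[434.9 478.7]
 [372.1 486.3]]
tape [[600.5 453.1]]
```

```bash
python3 -m pendant '[[[0,-1,-0.3,0],[0,-1,-0.3,0],[0,-1,-0.3,0],[0,-1,-0.3,0],[0,-1,-0.3,0],[0,-1,-0.3,0],[0,-1,-0.3,0],[0,-1,-0.3,0],[0,-1,-0.3,0],[0,-1,-0.3,0]]]' 1
python3 -c "
from h import *
s=sense();print(s['tool_pos'],s['tcp_rot']);print(delta([560,-400,280],8.9))"
```

```text
time: 0.98
tool_pos: [422.8, -468.4, 285.7]
tcp_rot: [179.9, 0.8, -67.2]
ft_force: [-0.4, 0.6, -0.1]
finger_gap: 85.6
[ 422.787197   -468.43473279  285.65547965] [179.85829895   0.76711031 -67.18192917]
(array([-0.49, -7.65,  0.27]), np.float64(-16.598502066278016))
```

```bash
python3 -m pendant '[[[0,0,0,-1],[0,0,0,-1],[0,0,0,-1],[0,0,0,-1],[0,0,0,-1],[0,0,0,-1],[0,0,0,-1],[0,0,0,-1],[0,0,0,-1],[0,0,0,-1]]]'
python3 -m pendant '[[[0,0,0,-1],[0,0,0,-1],[0,0,0,-1],[0,0,0,-1],[0,0,0,-1],[0,0,0,-1],[0,0,0,-0.5],[0.8,0,0,0],[0.8,0,0,0],[0.8,0,0,0]]]'
python3 - <<'E'
from h import *
print(delta([560,-400,280],8.9))
snap('wrist','w1')
E
```

```text
time: 1.82
tool_pos: [428.0, -463.8, 282.7]
tcp_rot: [-179.3, 0.8, -18.9]
ft_force: [0.8, -0.0, 0.4]
finger_gap: 85.2
time: 2.65
tool_pos: [472.0, -452.9, 277.4]
tcp_rot: [-178.5, 0.6, 12.6]
ft_force: [-0.8, -0.9, -0.3]
finger_gap: 85.2
(array([ 4.87, -1.63, -0.14]), np.float64(0.8014863519223709))
```

View pics/w1.png

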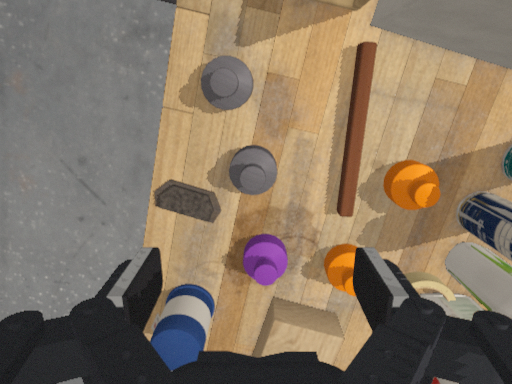

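```bash
cat >> h.py <<'E'
def batten(im,T,ztop,name='wrist'):
    hsv=cv2.cvtColor(im,cv2.COLOR_BGR2HSV)
    m=cv2.inRange(hsv,(0,90,40),(12,220,150))
    m=cv2.morphologyEx(m,cv2.MORPH_OPEN,np.ones((3,3)))
    out=[]
    for c in cv2.findContours(m,cv2.RETR_EXTERNAL,cv2.CHAIN_APPROX_NONE)[0]:
        if cv2.contourArea(c)<400: continue
        p=cast(name,c[:,0,:],ztop,T)[:,:2].astype(np.float32)
        r=cv2.minAreaRect(p); b=cv2.boxPoints(r)
        e=[b[1]-b[0],b[2]-b[1]]; e=max(e,key=np.linalg.norm)
        ang=(np.degrees(np.arctan2(e[1],e[0])))%180
        out.append((np.round(r[0],1),np.round(r[1],1),round(ang,2),c[:,0].mean(0).round()))
    return out
E
python3 - <<'E'
from h import *
im=cv2.imread('pics/w1.png');T=np.load('pics/w1.npy')
for o in batten(im,T,18):print(o)
t0=cv2.imread('pics/top0.png')
for o in batten(t0,None,18,'top'):print('top',o)
s=sense();print(s['tcp_rot'],s['tool_pos'])
print(cast('wrist',[(228,78),(255,176)],61,T), cast('wrist',[(187,200)],13,T))
E
```

```text
(array([ 579.6, -404.6]), array([ 21.3, 208.4]), np.float32(99.56), array([355., 127.]))
top (array([ 596. , -932.9]), array([109.5, 107.5]), np.float32(81.69), array([471., 165.]))
top (array([ 836.5, -749.5]), array([132.8, 135.9]), np.float32(131.88), array([420., 110.]))
top (array([1007.9, -747.2]), array([206.1, 118.2]), np.float32(83.83), array([408.,  67.]))
top (array([1201.6,  184.7]), array([456.9, 334.4]), np.float32(87.77), array([189.,  24.]))
[-178.48925235    0.52014507   12.67904978] [ 474.64147484 -451.49352853  276.8554573 ]
[[ 421.30488093 -374.34989102   61.        ]
 [ 471.29567985 -470.58150647   61.        ]] [[ 393.60629861 -533.77227636   13.        ]]
```

```bash
python3 -m pendant '[[[0.6,-0.25,0.5,0.35],[0.6,-0.25,0.5,0.35],[0.6,-0.25,0.5,0],[0.6,-0.25,0.5,0],[0.6,-0.25,0.5,0],[0.6,-0.25,0.5,0],[0.6,-0.25,0.5,0],[0.6,-0.25,0,0],[0,0,0,0],[0,0,0,0]]]' 0.2
python3 - <<'E'
from h import *
im,T=snap('wrist','w2')
for o in batten(im,T,20):print(o)
s=sense();print(s['tcp_rot'],s['tool_pos'])
E
```

```text
time: 3.53
tool_pos: [567.7, -387.6, 197.9]
tcp_rot: [-178.3, 0.8, 9.7]
ft_force: [-0.2, -0.1, -0.1]
finger_gap: 50.9
(array([ 581.6, -404. ]), array([ 16.9, 207.6]), np.float32(99.89), array([270., 178.]))
[-178.32725718    0.79283313    9.65136342] [ 567.85694858 -387.614826    198.30457519]
```

View pics/w2.png

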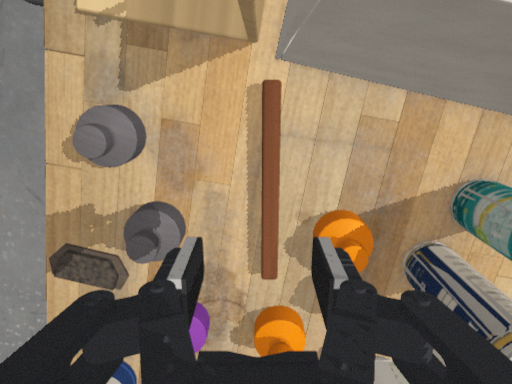

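Run:
```python
from h import *
T=np.load('pics/w2.npy')
print(cast('wrist',[(343,240),(278,330)],28,T)[:,:2])
print(proj('wrist',[[581.6,-404,22],[581.6,-404,0]],T))
print(proj('wrist',T[:3,3]+T[:3,2]*0,T))
print(delta([581,-404,70],9.9))
```

```text
[[ 665.02843513 -444.50508162]
 [ 619.41846922 -564.99210399]]
[[270.38462124 187.96977309]
 [269.87512167 182.26591081]]
[[257.21806157 252.5125602 ]]
(array([0.6 , 1.1 , 6.38]), np.float64(-0.054244087175705696))
```

```bash
python3 -m pendant '[[[0.2,0.35,0.8,0],[0.2,0.35,0.8,0],[0.2,0.35,0.8,0],[0,0.1,0.8,0],[0,0,0.8,0],[0,0,0.8,0],[0,0,0.8,0],[0,0,0,0],[0,0,0,0],[0,0,0,0]]]'
python3 - <<'E'
from h import *
im,T=snap('wrist','w3')
for o in batten(im,T,21):print(o)
s=sense();print(s['tcp_rot'],s['tool_pos']); print(delta([581.6,-404,5],9.9))
E
```

```text
time: 4.42
tool_pos: [581.4, -415.6, 85.2]
tcp_rot: [-178.8, 0.5, 9.3]
ft_force: [-0.2, 0.2, -0.6]
finger_gap: 51.1
(array([ 581.1, -404. ]), array([ 17.2, 207.1]), np.float32(99.58), array([260., 169.]))
[-178.88034428    0.4817552     9.28006593] [ 581.77023495 -415.85591451   85.89179595]
(array([ 0.12, -0.51,  4.05]), np.float64(-0.13524863413938498))
```

View pics/w3.png

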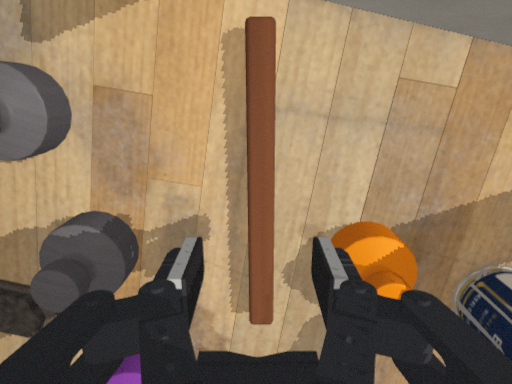

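```bash
python3 -m pendant '[[[0,-0.2,0.8,-0.1],[0,-0.2,0.8,0],[0,-0.1,0.8,0],[0,0,0.7,0],[0,0,0.5,0],[0,0,0.3,0],[0,0,0.1,0],[0,0,0,0],[0,0,0,0],[0,0,0,0]]]'
python3 -m pendant '[[[0,0,0,0],[0,0,0,0],[0,0,0,0],[0,0,0,0],[0,0,0,0],[0,0,0,0],[0,0,0,0],[0,0,0,0],[0,0,0,0],[0,0,0,0]]]' -1 40
```

```text
time: 5.3
tool_pos: [586.0, -411.6, 16.2]
tcp_rot: [-179.8, -0.3, 9.7]
ft_force: [-0.9, 0.6, 0.3]
finger_gap: 51.5
time: 6.13
tool_pos: [587.0, -412.6, 18.5]
tcp_rot: [-179.9, -0.4, 9.7]
ft_force: [-0.1, -0.3, -0.3]
finger_gap: 16.0
```

```bash
python3 -m pendant '[[[0,0,0,0],[0,0,0,0],[0,0,0,0],[0,0,0.3,0],[0,0,0.3,0],[0,-0.2,0.2,0],[0,-0.1,0,0],[0,0,0,0],[0,0,0,0],[0,0,0,0]]]' -0.3
python3 -c "
from h import *
s=sense();print(s['tool_pos'],s['tcp_rot'],s['ft_force'],s['finger_gap'])"
python3 -m pendant '[[[0,0,0,0],[0,0,0,0],[0,0,0,0],[0,0,0,0],[0,0,0,0],[0,0,0,0],[0,0,0,0],[0,0,0,0],[0,0,0,0],[0,0,0,0]]]' -1 40
```

```text
time: 6.97
tool_pos: [585.8, -405.5, 0.2]
tcp_rot: [-179.8, -0.3, 9.7]
ft_force: [-0.3, 0.3, -0.1]
finger_gap: 29.8
[ 5.85817852e+02 -4.05492906e+02  1.83083531e-01] [-179.8487702    -0.34650292    9.70187835] [-0.26631009  0.26775819 -0.0925601 ] 29.811085552176497
time: 7.8
tool_pos: [585.8, -405.8, 0.5]
tcp_rot: [-179.9, -0.3, 9.7]
ft_force: [0.4, 0.3, -0.2]
finger_gap: 17.2
```

```bash
python3 -m pendant '[[[0,0,-0.4,0],[0,0,-0.8,0],[0,0,-0.8,0],[0,0,-0.8,0],[0,0,-0.8,0],[-0.2,0,-0.8,0],[-0.5,0,-0.8,0],[-1,-0.2,-0.8,0],[-1,-0.5,-0.5,0],[-1,-1,0,0]]]'
python3 -m pendant '[[[-1,-1,0,0],[-1,-1,0,0],[-1,-1,0,0],[-0.5,-1,0,0],[0,-1,0,0],[0,-1,0,0],[0,-1,0,0],[0,-1,0,0],[0,-1,0,0],[0,-1,0,0]]]'
python3 - <<'E'
from h import *
im,T=snap('wrist','w4')
s=sense();print(s['tcp_rot'],s['tool_pos'],s['finger_gap']); print(delta([405,-93,130],0))
E
```

```text
time: 8.63
tool_pos: [507.9, -387.1, 148.1]
tcp_rot: [179.7, -0.7, 9.8]
ft_force: [0.1, -0.2, -0.2]
finger_gap: 17.4
time: 9.47
tool_pos: [399.6, -199.2, 164.1]
tcp_rot: [178.6, -1.5, 9.4]
ft_force: [1.2, 0.3, -0.1]
finger_gap: 17.2
[178.73839196  -1.52504738   9.47417016] [ 399.23845636 -196.2918306   163.96638138] 16.92573495060293
(array([ 1.09, -5.08,  1.62]), np.float64(2.0669432900848017))
```

View pics/w4.png

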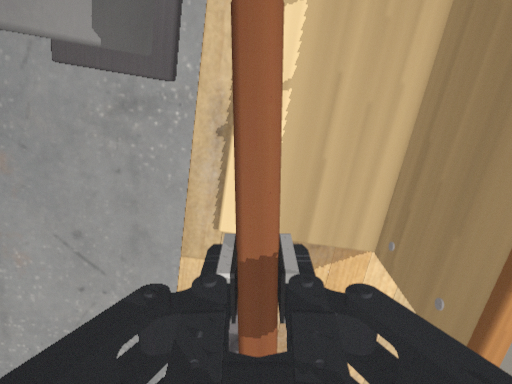

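```bash
python3 -m pendant '[[[0.3,-0.8,0,1],[0.3,-0.8,0,1],[0.3,-0.8,0.3,0.07],[0.3,-0.8,0.5,0],[0.2,-0.8,0.5,0],[0.2,-0.7,0.5,0],[0.2,-0.4,0.5,0],[0,0,0,0],[0,0,0,0],[0,0,0,0]]]'
python3 - <<'E'
from h import *
im,T=snap('wrist','w5')
s=sense();print(s['tcp_rot'],s['tool_pos'],s['finger_gap'])
snap('top','t5')
E
```

```text
time: 10.35
tool_pos: [438.5, -90.9, 130.6]
tcp_rot: [178.5, -2.9, -0.3]
ft_force: [0.7, 0.5, -1.0]
finger_gap: 17.6
[178.46969402  -2.89096749  -0.32948143] [438.68873448 -91.21837795 130.83663928] 17.48315438043435
```

View pics/w5.png

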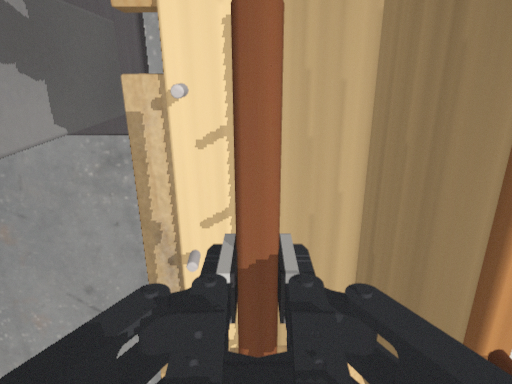

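View pics/t5.png

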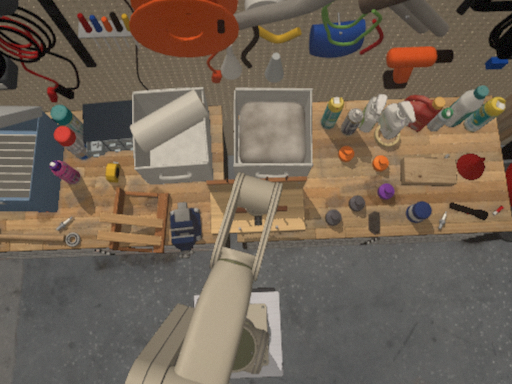

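Run:
```python
from h import *
im=cv2.imread('pics/w5.png');T=np.load('pics/w5.npy')
cv2.imwrite('pics/w5c.png',cv2.resize(im[70:280,150:300],None,fx=2.8,fy=2.8,interpolation=cv2.INTER_CUBIC))
P=cast('wrist',[(180,91),(194,260)],32,T);print(P)
d=P[0]-P[1];print(np.linalg.norm(d),np.degrees(np.arctan2(-d[0],d[1])), P.mean(0)+[71.5,0,0])
print(cast('wrist',[(258,60),(257,220)],132,T))
```

```text
[[ 390.60434397  -20.78006321   32.        ]
 [ 391.17254563 -153.99881215   32.        ]]
133.2199606712623 0.24437520928854242 [462.3884448  -87.38943768  32.        ]
[[439.01607304  -4.2687175  132.        ]
 [438.25508844 -73.09963778 132.        ]]
```

View pics/w5c.png

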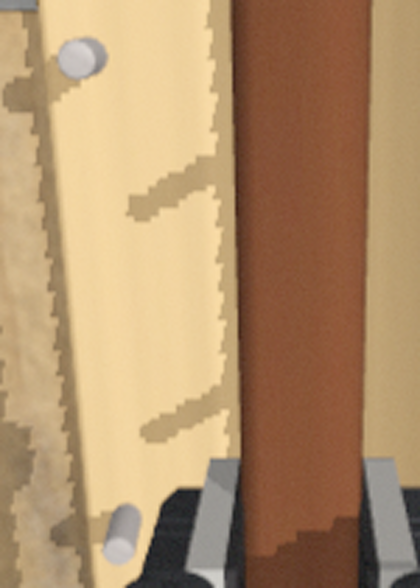

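Run:
```python
from h import *
T=np.load('pics/w5.npy')
P=cast('wrist',[(177.8,91.3),(192.3,265.5)],32,T);print(P)
d=P[0]-P[1];print(np.linalg.norm(d),np.degrees(np.arctan2(-d[0],d[1])), P.mean(0)+[71.5,0,0])
```

```text
[[ 389.09173519  -20.96659072   32.        ]
 [ 389.43518016 -159.13590093   32.        ]]
138.1697370547941 0.1424187954844681 [460.76345767 -90.05124582  32.        ]
```

```bash
python3 -c "
from h import *
print(delta([408,-91,40],0))"
```

```text
(array([-1.77, -0.13,  4.46]), np.float64(-0.076917057815896))
```

```bash
python3 -m pendant '[[[-0.4,0,0.3,0],[-0.4,0,0.5,0],[-0.4,0,0.5,0],[-0.3,0,0.6,0],[-0.2,0,0.6,0],[0,0,0.6,0],[0,0,0.5,0],[0,0,0.4,0],[0,0,0.2,0],[0,0,0,0]]]'
python3 - <<'E'
from h import *
im,T=snap('wrist','w6')
cv2.imwrite('pics/w6c.png',cv2.resize(im[0:300,130:330],None,fx=2,fy=2,interpolation=cv2.INTER_CUBIC))
s=sense();print(s['tcp_rot'],s['tool_pos'],s['finger_gap'])
E
```

```text
time: 11.28
tool_pos: [405.2, -99.0, 42.2]
tcp_rot: [178.3, -3.1, -0.8]
ft_force: [1.2, -1.5, -1.6]
finger_gap: 17.3
[178.29700551  -3.12196639  -0.75440067] [405.37243264 -98.98339577  42.57834329] 17.04929651617179
```

View pics/w6c.png

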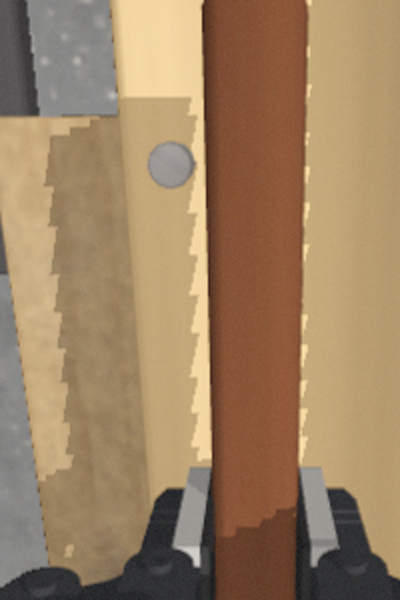

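Run:
```python
from h import *
T=np.load('pics/w6.npy')
print(cast('wrist',[(215.5,82.5)],32,T))
print('batten top edges',cast('wrist',[(234,82),(282,82)],64,T))
print(delta([408,-91,13],0.1))
```

```text
[[388.63301061 -20.82710437  32.        ]]
batten top edges [[396.96681304 -19.77840172  64.        ]
 [413.35785199 -20.01923636  64.        ]]
(array([ 0.05, -0.44,  1.47]), np.float64(-0.1864013095515546))
```

```bash
python3 -m pendant '[[[0,-0.2,0.3,-0.15],[0,-0.2,0.3,0],[0,0,0.3,0],[0,0,0.25,0],[0,0,0.15,0],[0,0,0.1,0],[0,0,0.05,0],[0,0,0,0],[0,0,0,0],[0,0,0,0]]]'
python3 -c "
from h import *
s=sense();print(s['tool_pos'],s['tcp_rot'],s['ft_force'],delta([403,-91,11],0.1))"
```

```text
time: 12.17
tool_pos: [409.9, -91.6, 13.2]
tcp_rot: [178.2, -3.3, 0.1]
ft_force: [-1.1, 0.4, 1.2]
finger_gap: 17.3
[409.86575097 -91.56312978  13.22347375] [ 1.78186596e+02 -3.31482267e+00  8.36846973e-02] [-1.07643424  0.3870108   1.18040778] (array([-0.35, -0.03,  0.09]), np.float64(-0.003559446877681535))
```

Push gently toward the pegs (about 6 mm), settle, then look.

```bash
python3 -m pendant '[[[-0.1,0,0.05,0],[-0.1,0,0.03,0],[-0.1,0,0,0],[-0.1,0,0,0],[-0.05,0,0,0],[0,0,0,0],[0,0,0,0],[0,0,0,0],[0,0,0,0],[0,0,0,0]]]'
python3 - <<'E'
from h import *
im,T=snap('wrist','w7')
cv2.imwrite('pics/w7c.png',cv2.resize(im[0:300,130:330],None,fx=2,fy=2,interpolation=cv2.INTER_CUBIC))
E
```

```text
time: 13.0
tool_pos: [403.7, -92.3, 13.4]
tcp_rot: [178.1, -3.8, 0.0]
ft_force: [1.7, 0.3, 0.5]
finger_gap: 17.3
```

View pics/w7c.png

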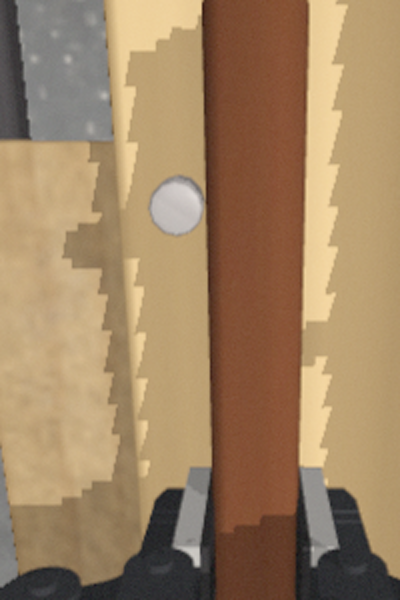

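```bash
python3 -m pendant '[[[0,0,0.05,0],[0,0,0.05,0],[0,0,0,0],[0,0,0,0],[0,0,0,0],[0,0,0,0],[0,0,0,0],[0,0,0,0],[0,0,0,0],[0,0,0,0]]]'
python3 -m pendant '[[[0,0,0,0],[0,0,0,0],[0,0,0,0],[0,0,0,0],[0,0,-0.5,0],[0,0,-0.8,0],[0,0,-0.8,0],[0,0,-0.8,0],[0,0,-0.8,0],[0,0,-0.8,0]]]' -0.3
python3 - <<'E'
from h import *
im,T=snap('wrist','w8')
for o in batten(im,T,32):print(o)
E
```

```text
time: 13.88
tool_pos: [403.9, -92.7, 11.5]
tcp_rot: [178.1, -3.8, 0.0]
ft_force: [1.4, 0.3, 2.4]
finger_gap: 17.2
time: 14.72
tool_pos: [390.6, -87.7, 97.2]
tcp_rot: [178.3, -2.8, 0.0]
ft_force: [-0.6, -0.6, -0.5]
finger_gap: 29.8
(array([403.1, -89.4]), array([ 17.6, 206.2]), np.float32(90.1), array([271., 179.]))
```

View pics/w8.png

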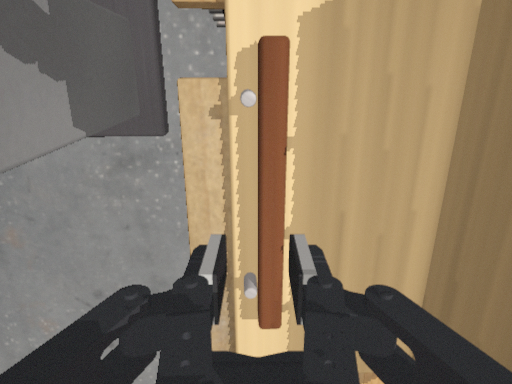

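```bash
python3 -m pendant '[[[0.2,0,-1,0],[0.2,0,-1,0],[0.2,-0.3,-1,0],[0.2,-0.6,-1,0],[0.2,-0.9,-1,0],[0.2,-1,-1,0],[0.2,-1,-0.8,0],[0,-1,-0.2,0],[0,-1,0,0],[0,-1,0,0]]]'
python3 -m pendant '[[[0,-1,0,0],[0,-1,0,0],[0,-1,0,0],[0,-1,0,0],[0,-1,0,0],[0,-1,0,0],[0,-1,0,0],[0,-1,0,0],[0,-1,0,0],[0,-1,0,0]]]'
python3 - <<'E'
from h import *
print(delta([390,330,230],-6))
im,T=snap('wrist','w9')
s=sense();print(s['tcp_rot'],s['tool_pos'],s['finger_gap'])
E
```

```text
time: 15.6
tool_pos: [411.9, 54.6, 240.4]
tcp_rot: [178.2, -2.8, -0.4]
ft_force: [-0.1, -0.5, 0.2]
finger_gap: 29.9
time: 16.43
tool_pos: [410.1, 263.7, 226.3]
tcp_rot: [177.9, -2.4, -0.3]
ft_force: [0.4, -0.1, 0.1]
finger_gap: 30.1
(array([-1.02, -3.3 , -0.34]), np.float64(1.2364269593698973))
[178.06183669  -2.31693751  -0.27908227] [409.70107141 266.48933485 225.87840976] 29.72693036991107
```

View pics/w9.png

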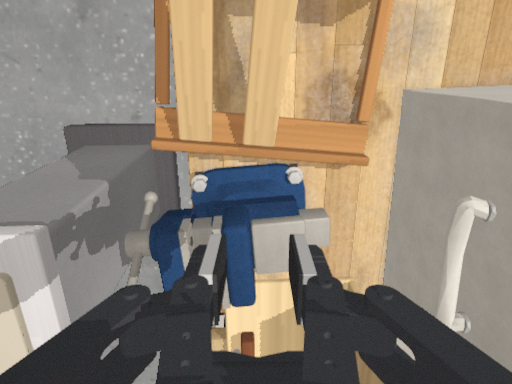

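```bash
python3 -m pendant '[[[0,-0.9,-0.2,0.5],[0,-0.9,-0.2,0.5],[0,-0.9,-0.2,0.2],[0,-0.9,-0.2,0],[0,-0.9,-0.1,0],[0,-0.9,0,0],[0,-0.9,0,0],[0,-0.6,0,0],[0,0,0,0],[0,0,0,0]]]' 0.2
python3 - <<'E'
from h import *
im,T=snap('wrist','w10')
s=sense();print(s['tcp_rot'],s['tool_pos'],s['finger_gap'])
E
```

```text
time: 17.32
tool_pos: [417.4, 409.7, 229.0]
tcp_rot: [177.7, -1.9, -5.8]
ft_force: [-0.0, -0.3, -0.8]
finger_gap: 51.3
[177.64918132  -1.93221933  -5.85479831] [417.30302558 409.41724095 228.80177402] 51.24217688961923
```

View pics/w10.png

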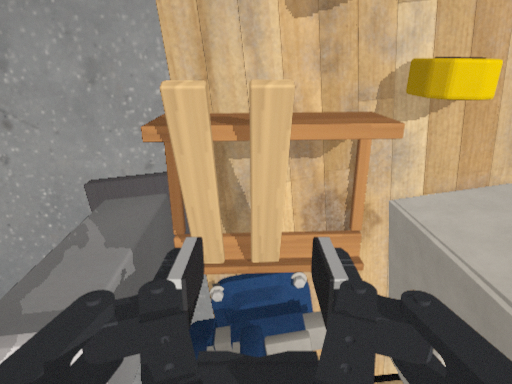

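Run:
```python
from h import *
np.set_printoptions(precision=1,suppress=True)
T=np.load('pics/w10.npy')
for n,hi,lo in(("A",(165,83,209,83),(197,264,223,264)),("B",(251,82,294,82),(252,263,281,262))):
    H=cast('wrist',np.reshape(hi,(2,2)),116.5,T); L=cast('wrist',np.reshape(lo,(2,2)),23,T)
    h=H.mean(0);l=L.mean(0);d=h-l
    print(n,H[:,:2].ravel(),L[:,:2].ravel(),h,l,'len',np.hypot(*d[:2]),'ang',np.degrees(np.arctan2(d[1],d[0])), 'w',np.linalg.norm(H[1]-H[0]))
print('ridge',cast('wrist',[(165,128),(405,130),(160,118),(395,116)],82,T)[:,:2], 'tape',cast('wrist',[(408,97)],0,T))
```

```text
A [362.4 488.8 393.8 485.6] [338.  277.9 369.  274. ] [378.1 487.2 116.5] [353.5 275.9  23. ] len 212.706526641103 ang 83.35651317161967 w 31.5416822626026
B [424.1 483.1 455.3 479.9] [403.9 271.  439.1 268. ] [439.7 481.5 116.5] [421.5 269.5  23. ] len 212.76510938398062 ang 85.09657425798551 w 31.33465352248821
ridge [[347.2 451.9]
 [555.1 427.6]
 [344.7 460.7]
 [545.7 440.8]] tape [[595.  444.8   0. ]]
```

```bash
python3 -c "
from h import *
print(delta([438,464,150],-4.9))"
```

```text
(array([ 0.62, -2.98,  3.84]), np.float64(-0.20830467669303748))
```

```bash
python3 -m pendant '[[[0.1,-0.5,0.5,-0.2],[0.1,-0.5,0.5,0],[0.1,-0.5,0.5,0],[0.1,-0.5,0.5,0],[0.1,-0.5,0.5,0],[0.1,-0.4,0.5,0],[0,0,0.4,0],[0,0,0.3,0],[0,0,0,0],[0,0,0,0]]]' 0.08
python3 - <<'E'
from h import *
im,T=snap('wrist','w11')
s=sense();print(s['tcp_rot'],s['tool_pos'],s['finger_gap'],delta([438,464,90],-4.9))
E
```

```text
time: 18.2
tool_pos: [439.0, 455.0, 149.6]
tcp_rot: [177.4, -1.9, -5.3]
ft_force: [0.1, -0.3, 1.2]
finger_gap: 45.7
[177.40548993  -1.91442917  -5.25340364] [439.01184839 454.97778001 149.66807197] 46.06964719191774 (array([-0.19, -0.58,  2.96]), np.float64(-0.07710071459323212))
```

View pics/w11.png

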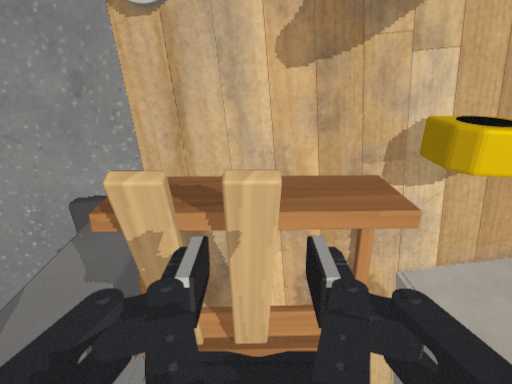

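Run:
```python
from h import *
np.set_printoptions(precision=1,suppress=True)
T=np.load('pics/w11.npy')
print(cast('wrist',[(225,172),(280,172)],116.5,T)); print('ridge far edge/near edge',cast('wrist',[(330,177),(330,213)],82,T))
print(proj('wrist',[T[:3,3]],T))
```

```text
[[425.3 486.7 116.5]
 [455.1 483.7 116.5]]
ridge far edge/near edge [[490.6 465.5  82. ]
 [490.2 439.2  82. ]]
[[257.7 252.4]]
```

```bash
python3 -c "
from h import *
print(delta([439.5,466,90],-5))"
python3 -m pendant '[[[0,-0.2,0.3,0],[0,-0.2,0.4,0],[0,-0.2,0.5,0],[0,-0.1,0.5,0],[0,0,0.5,0],[0,0,0.4,0],[0,0,0.3,0],[0,0,0.2,0],[0,0,0,0],[0,0,0,0]]]' 0.08
python3 - <<'E'
from h import *
im,T=snap('wrist','w12')
s=sense();print(s['tcp_rot'],s['tool_pos'],s['finger_gap'],delta([439.5,466,88],-5))
E
```

```text
(array([-0.13, -0.69,  2.95]), np.float64(-0.05528409894330113))
time: 19.08
tool_pos: [442.4, 466.6, 80.9]
tcp_rot: [177.4, -1.9, -5.3]
ft_force: [0.0, -0.0, 0.1]
finger_gap: 45.8
[177.42304938  -1.93539339  -5.261122  ] [442.34502897 466.56322818  80.99560059] 46.16099924460672 (array([-0.13,  0.06, -0.35]), np.float64(-0.056967983233856274))
```

View pics/w12.png

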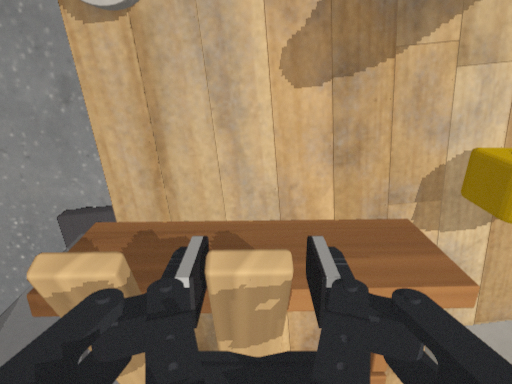

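```bash
python3 -m pendant '[[[-0.13,0,0,0],[0,0,0,0],[0,0,0,0],[0,0,0,0],[0,0,0,0],[0,0,0,0],[0,0,0,0],[0,0,0,0],[0,0,0,0],[0,0,0,0]]]' -1 20
python3 - <<'E'
from h import *
im,T=snap('wrist','w13')
s=sense();print(s['tcp_rot'],s['tool_pos'],s['finger_gap'],s['ft_force'])
E
```

```text
time: 19.97
tool_pos: [440.7, 468.0, 83.8]
tcp_rot: [177.6, -2.1, -5.3]
ft_force: [0.1, 0.4, -1.0]
finger_gap: 33.3
[177.62137004  -2.09218669  -5.27685831] [440.6559243  467.98460726  83.76907232] 33.92757217847251 [ 0.57840148 -0.67855991 -0.34577349]
```

View pics/w13.png

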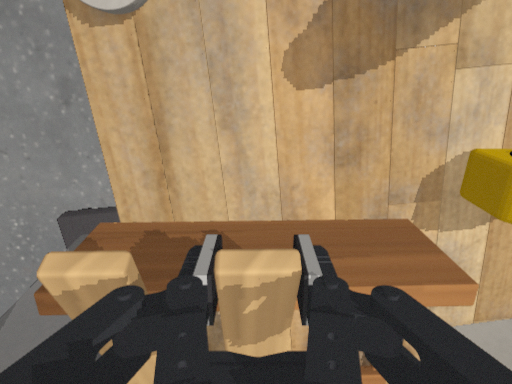

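```bash
python3 -m pendant '[[[0,0.15,0,0],[0,0.15,0,0],[0,0.27,-0.47,0],[0,0.27,-0.47,0],[0,0.32,-0.46,0],[0,0.32,-0.46,0],[0,0,0,0],[0,0,0,0],[0,0,0,0],[0,0,0,0]]]'
python3 - <<'E'
from h import *
im,T=snap('wrist','w14')
s=sense();print(s['tcp_rot'],s['tool_pos'],s['finger_gap'],s['ft_force'])
snap('scene','s14')
E
```

```text
time: 20.85
tool_pos: [437.6, 442.5, 128.3]
tcp_rot: [178.3, -2.3, -5.3]
ft_force: [0.5, 2.6, 0.9]
finger_gap: 33.6
[178.32187512  -2.33053985  -5.28504692] [437.55842284 442.5473107  128.28956588] 33.89808203449814 [-0.08225287  2.22627898 -0.12666069]
```

View pics/w14.png

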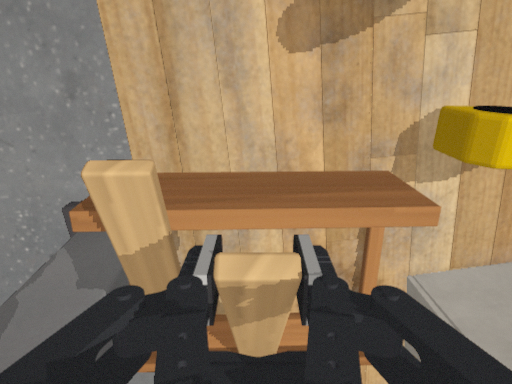

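View pics/s14.png

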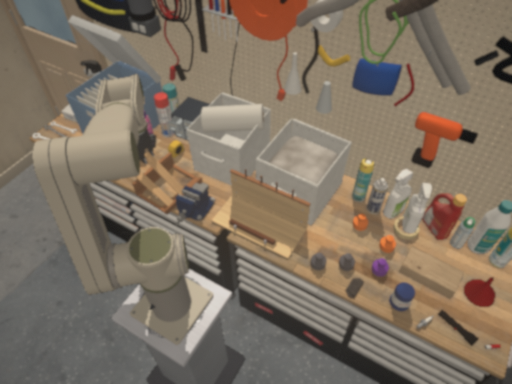

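```bash
python3 -m pendant '[[[0,0.4,-0.36,0],[0,0.4,-0.36,0],[0,0.45,-0.33,0],[0,0.45,-0.33,0],[0,0.5,-0.27,0],[0,0.4,-0.22,0],[0,0,0,0],[0,0,0,0],[0,0,0,0],[0,0,0,0]]]'
python3 - <<'E'
from h import *
im,T=snap('wrist','w15')
s=sense();print(s['tcp_rot'],s['tool_pos'],s['finger_gap'],s['ft_force'])
im,_=snap('scene','s15'); cv2.imwrite('pics/s15c.png',cv2.resize(im[110:260,100:250],None,fx=4,fy=4,interpolation=cv2.INTER_CUBIC))
E
```

```text
time: 21.78
tool_pos: [431.2, 392.9, 169.4]
tcp_rot: [178.7, -2.4, -5.2]
ft_force: [0.7, 2.9, 1.4]
finger_gap: 33.4
[178.65666318  -2.40635594  -5.15034163] [431.19416805 392.92579062 169.30962717] 33.75372489892207 [0.25377088 1.76521208 1.37477964]
```

View pics/w15.png

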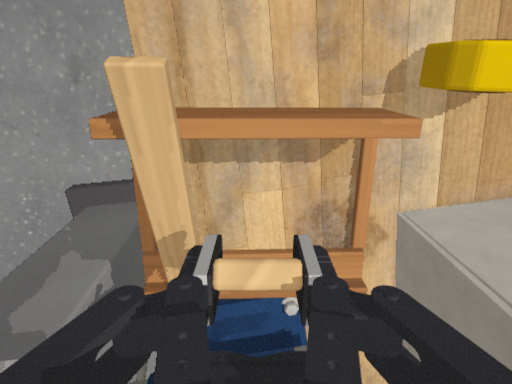

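View pics/s15c.png

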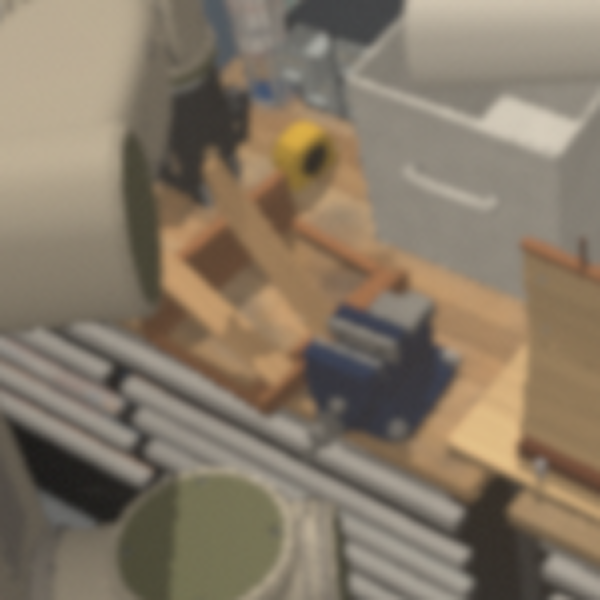

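```bash
python3 -m pendant '[[[0,0.27,-0.17,0],[0,0.27,-0.16,0],[0,0.27,-0.14,0],[0,0.27,-0.12,0],[0,0.27,-0.1,0],[0,0.2,-0.07,0],[0,0,0,0],[0,0,0,0],[0,0,0,0],[0,0,0,0]]]'
python3 -c "
from h import *
s=sense();print(s['tcp_rot'],s['tool_pos'],s['finger_gap'],s['ft_force'])"
python3 -m pendant '[[[0,0,-0.3,0],[0,0,-0.6,0],[0,0,-0.8,0],[0,0,-0.8,0],[0,0,-0.8,0],[0,0,-0.3,0],[0,0,0,0],[0,0,0,0],[0,0,0,0],[0,0,0,0]]]' - 60
python3 - <<'E'
from h import *
im,T=snap('wrist','w16')
s=sense();print(s['tcp_rot'],s['tool_pos'],s['finger_gap'],s['ft_force'])
im,_=snap('scene','s16'); cv2.imwrite('pics/s16c.png',cv2.resize(im[110:260,100:250],None,fx=4,fy=4,interpolation=cv2.INTER_CUBIC))
E
```

```text
time: 22.72
tool_pos: [427.3, 360.2, 186.6]
tcp_rot: [178.7, -2.4, -5.1]
ft_force: [0.1, 2.3, 2.3]
finger_gap: 33.9
[178.68975208  -2.39514485  -5.12670352] [427.33993237 360.17348992 186.5604033 ] 33.87112958841141 [0.09474099 2.33601633 2.25607416]
time: 23.55
tool_pos: [421.5, 358.3, 258.9]
tcp_rot: [177.9, -1.9, -5.1]
ft_force: [-0.2, 0.8, -0.5]
finger_gap: 33.4
[177.90641239  -1.88834431  -5.11761149] [421.39885872 358.25725989 258.62216259] 33.103385581160474 [-0.06884455  0.12673999 -1.45408463]
```

View pics/w16.png

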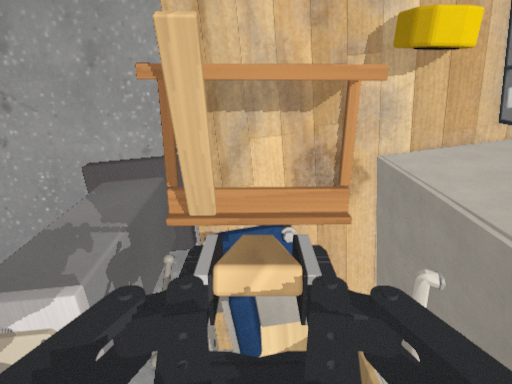

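View pics/s16c.png

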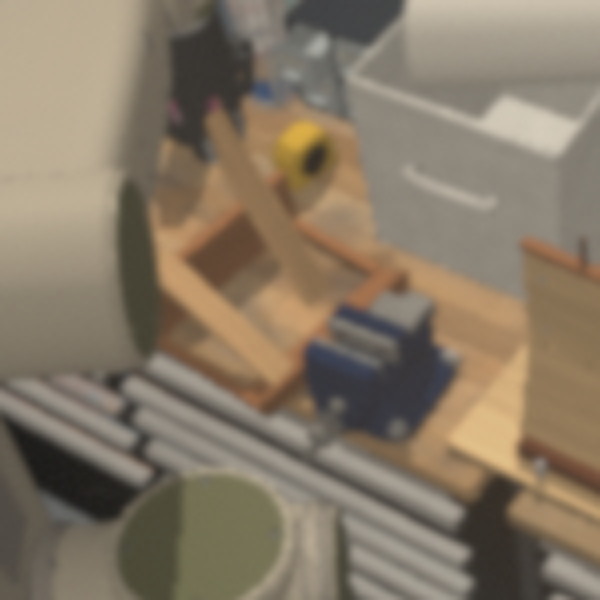

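Run:
```python
import cv2
im=cv2.imread('pics/w16.png');cv2.imwrite('pics/w16c.png',cv2.resize(im[215:365,190:330],None,fx=5,fy=4,interpolation=cv2.INTER_CUBIC))
```

```text
(no output)
```

View pics/w16c.png

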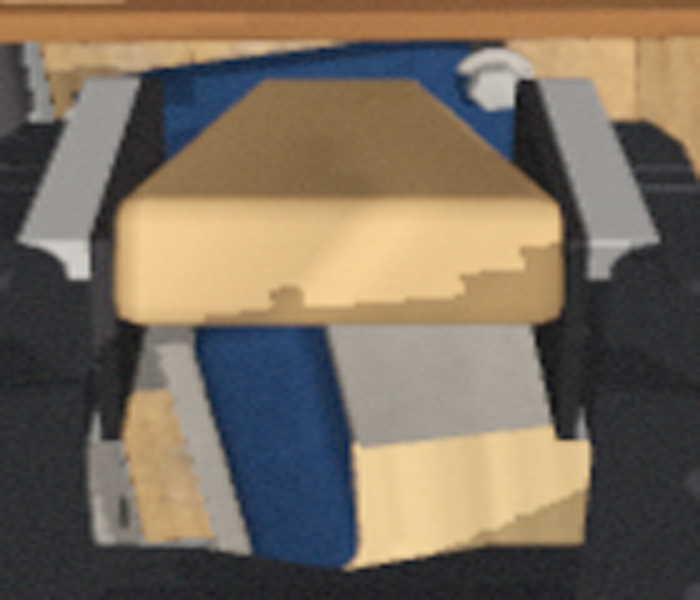

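```bash
python3 -m pendant '[[[0,0,-0.5,0.5],[0,0,-0.5,1],[0,0,-0.5,1],[0,0,-0.5,1],[0,0,-0.5,1],[0,0,-0.5,1],[0,0,-0.5,1],[0,0,-0.3,1],[0,0,-0.2,1],[0,0,0,1]]]'
python3 -m pendant '[[[0,0,0,1],[0,0,0,1],[0,0,0,1],[0,0,0,1],[0,0,0,1],[0,0,0,1],[0,0,0,1],[0,0,0,1],[0,0,0,1],[0,0,0,0]]]'
python3 - <<'E'
from h import *
s=sense();print(s['tcp_rot'],s['tool_pos'],s['finger_gap'],delta([500,-90,340],-90))
E
```

```text
time: 24.48
tool_pos: [416.6, 359.2, 333.0]
tcp_rot: [179.0, -2.8, -50.6]
ft_force: [0.6, 0.7, -0.7]
finger_gap: 33.0
time: 25.32
tool_pos: [415.2, 357.6, 325.9]
tcp_rot: [-179.3, -3.2, -94.3]
ft_force: [1.1, 0.4, -0.1]
finger_gap: 33.3
[-179.26064897   -3.18451847  -94.2537802 ] [415.24540645 357.59197862 325.92752897] 33.3074756488187 (array([22.01, -5.88,  0.6 ]), np.float64(-0.9280308778269134))
```

```bash
python3 -m pendant '[[[0.3,0,-0.3,-0.5],[0.6,-0.2,-0.3,-0.4],[0.9,-0.3,-0.3,0],[1,-0.3,0,0],[1,-0.3,0,0],[1,-0.3,0,0],[1,-0.3,0,0],[1,-0.3,0,0],[1,-0.3,0,0],[1,-0.3,0,0]]]'
python3 - <<'E'
from h import *
s=sense();print(s['tcp_rot'],s['tool_pos'],s['finger_gap'],delta([500,-90,340],-90))
E
```

```text
time: 26.15
tool_pos: [467.9, 179.2, 349.0]
tcp_rot: [179.9, -3.5, -87.7]
ft_force: [0.0, -0.3, -0.9]
finger_gap: 33.0
[179.85033336  -3.48044835 -87.74119503] [467.94367289 179.22631242 349.00505118] 33.01226440175943 (array([13.46, -1.07,  1.27]), np.float64(0.4927947990569582))
```

```bash
python3 -m pendant '[[[1,-0.1,0.05,0.25],[1,-0.1,0.05,0.25],[1,-0.1,0.05,0],[1,-0.1,0.05,0],[1,-0.1,0.05,0],[1,-0.1,0.05,0],[1,-0.1,0.05,0],[1,-0.1,0.05,0],[1,-0.1,0.05,0],[1,-0.1,0.05,0]]]'
python3 -m pendant '[[[0.8,0,0.05,0],[0.5,0,0.05,0],[0.3,0,0,0],[0,0,0,0],[0,0,0,0],[0,0,0,0],[0,0,0,0],[0,0,0,0],[0,0,0,0],[0,0,0,0]]]'
python3 - <<'E'
from h import *
s=sense();print(s['tcp_rot'],s['tool_pos'],s['finger_gap'],delta([500,-90,230],-90))
snap('wrist','w17');snap('scene','s17')
E
```

```text
time: 26.98
tool_pos: [490.8, -31.4, 347.0]
tcp_rot: [179.5, -3.5, -88.3]
ft_force: [1.1, 0.6, -0.6]
finger_gap: 33.2
time: 27.82
tool_pos: [491.0, -66.2, 344.6]
tcp_rot: [179.3, -3.5, -87.6]
ft_force: [0.5, 0.3, -1.3]
finger_gap: 33.1
[179.26502759  -3.48245531 -87.60880799] [490.9928285  -66.1778793  344.60675541] 33.094699746456946 (array([ 0.86, -0.47,  5.79]), np.float64(0.5216771700694103))
```

View pics/w17.png

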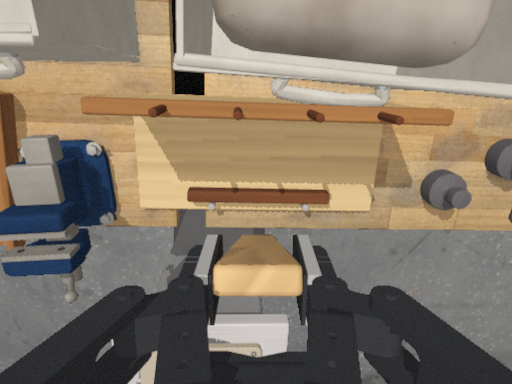

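View pics/s17.png

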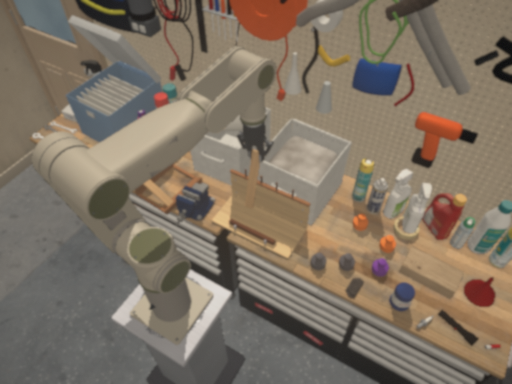

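Run:
```python
from h import *
np.set_printoptions(precision=1,suppress=True)
T=np.load('pics/w17.npy')
P=cast('wrist',[(211,207),(305.5,208.5)],32,T);d=P[0]-P[1];print(P,np.linalg.norm(d),np.degrees(np.arctan2(-d[0],d[1])),P.mean(0)+[71.5,0,0])
print('batten',cast('wrist',[(188,190),(328.5,190)],32,T))
im=cv2.imread('pics/w17.png');cv2.imwrite('pics/w17c.png',cv2.resize(im[85:310,130:380],None,fx=3,fy=2.6,interpolation=cv2.INTER_CUBIC))
```

```text
[[ 388.2  -20.8   32. ]
 [ 388.3 -161.    32. ]] 140.2006810500147 0.01690401228619881 [459.8 -90.9  32. ]
batten [[ 413.8   11.9   32. ]
 [ 418.1 -192.7   32. ]]
```

View pics/w17c.png

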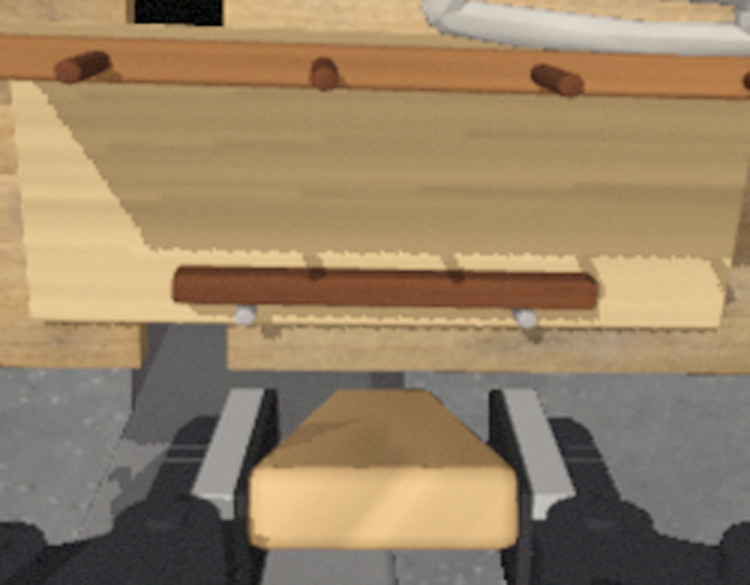

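Run:
```python
from h import *
np.set_printoptions(precision=1,suppress=True)
T=np.load('pics/w17.npy')
c=lambda *p:[(130+x/3,85+y/2.6) for x,y in p]
print('batten top corners',cast('wrist',c((180,300),(594,308),(182,268),(590,276)),32,T)[:,:2])
print('pegs',cast('wrist',c((246,318),(526,321)),32,T)[:,:2])
print('rail front',cast('wrist',c((40,80),(400,88),(720,97)),165,T)[:,:2])
print('dowel tops',cast('wrist',c((68,70),(323,75),(573,83)),205,T)[:,:2])
# foot of slat
print(cast('wrist',c((335,392),(440,392)),200,T)[:,:2])
```

```text
batten top corners [[ 398.     9.4]
 [ 396.9 -194.3]
 [ 416.8    8. ]
 [ 416.3 -190.2]]
pegs [[ 387.8  -22.3]
 [ 388.3 -160.8]]
rail front [[ 532.1   32.4]
 [ 533.1  -80.3]
 [ 533.4 -185.5]]
dowel tops [[ 540.1   14. ]
 [ 541.   -55.4]
 [ 541.  -125.9]]
[[426.3 -61.9]
 [426.7 -95.5]]
```

Run:
```python
from h import *
np.set_printoptions(precision=2,suppress=True)
T=tool(); off=T[:3,:3]@[0,81,185]; top=T[:3,:3]@[0,-10.3,-29.4]
print('foot now',T[:3,3]+off,'off',off,'slope',np.degrees(np.arctan2(top[2]-off[2],np.hypot(*(top-off)[:2]))))
tgt=np.array([432,-92,60])-off; print(tgt,delta(tgt,-90))
```

```text
foot now [408.14 -80.99 161.02] off [ -82.84  -14.63 -183.6 ] slope 65.95840057993078
[514.84 -77.37 243.6 ] (array([ 0.29, -1.23,  5.06]), np.float64(0.5178068280034243))
```

```bash
python3 -m pendant '[[[0.1,-0.3,0.2,0.3],[0.1,-0.3,0.4,0.2],[0.1,-0.3,0.6,0],[0,-0.3,0.6,0],[0,0,0.6,0],[0,0,0.6,0],[0,0,0.6,0],[0,0,0.6,0],[0,0,0.4,0],[0,0,0.2,0]]]'
python3 - <<'E'
from h import *
np.set_printoptions(precision=2,suppress=True)
T=tool(); off=T[:3,:3]@[0,81,185]
s=sense();print(s['tool_pos'],s['tcp_rot'])
print('foot now',T[:3,3]+off)
print(delta(np.array([430,-94,15])-off,-90))
snap('wrist','w18')
E
```

```text
time: 28.75
tool_pos: [515.5, -78.9, 235.9]
tcp_rot: [179.2, -3.5, -90.2]
ft_force: [-0.4, -0.0, -0.9]
finger_gap: 33.1
[515.51 -78.92 235.94] [179.19  -3.46 -90.17]
foot now [431.89 -89.79  52.44]
(array([0.1 , 0.07, 1.88]), np.float64(-0.036333994923105024))
```

View pics/w18.png

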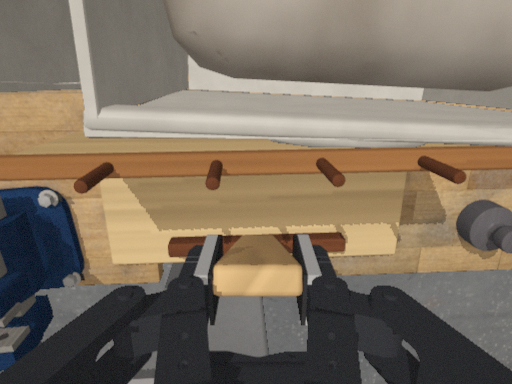

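```bash
python3 -m pendant '[[[0.03,0,0.25,0],[0.03,0,0.3,0],[0.03,0,0.3,0],[0,0,0.3,0],[0,0,0.25,0],[0,0,0.2,0],[0,0,0.1,0],[0,0,0,0],[0,0,0,0],[0,0,0,0]]]'
python3 - <<'E'
from h import *
np.set_printoptions(precision=2,suppress=True)
T=tool(); off=T[:3,:3]@[0,81,185]
s=sense();print(s['tool_pos'],s['tcp_rot'],s['ft_force'])
print('foot now',T[:3,3]+off)
snap('wrist','w19')
im,_=snap('scene','s19'); cv2.imwrite('pics/s19c.png',cv2.resize(im[120:270,200:350],None,fx=4,fy=4,interpolation=cv2.INTER_CUBIC))
E
```

```text
time: 29.63
tool_pos: [515.7, -83.4, 200.3]
tcp_rot: [179.4, -3.5, -90.2]
ft_force: [0.1, 0.1, 0.1]
finger_gap: 33.2
[515.75 -83.37 200.27] [179.36  -3.5  -90.17] [0.12 0.13 0.11]
foot now [432.65 -94.35  16.53]
```

View pics/w19.png

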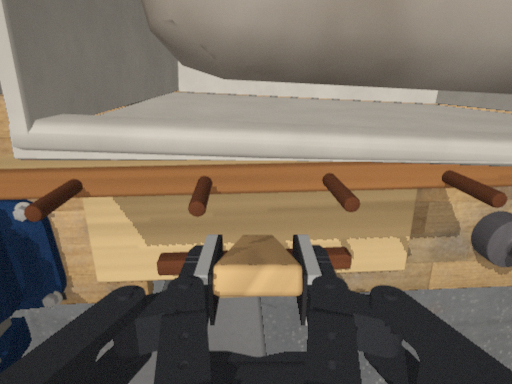

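View pics/s19c.png

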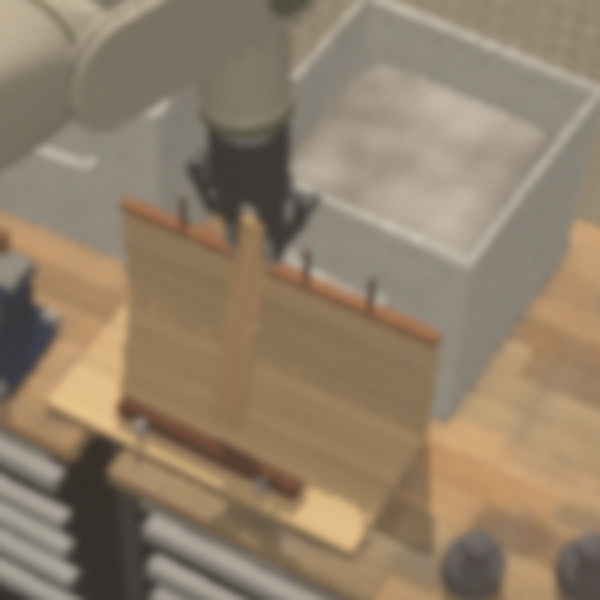

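```bash
python3 -m pendant '[[[0,0,0.1,0],[0,0,0.1,0],[0,0,0.1,0],[0,0,0.05,0],[0,0,0,0],[0,0,0,0],[0,0,0,0],[0,0,0,0],[0,0,0,0],[0,0,0,0]]]' - 20
python3 - <<'E'
from h import *
np.set_printoptions(precision=2,suppress=True)
T=tool(); off=T[:3,:3]@[0,81,185]
s=sense();print(s['tool_pos'],s['tcp_rot'],s['ft_force'])
print('foot now',T[:3,3]+off)
E
```

```text
time: 30.57
tool_pos: [516.2, -83.9, 193.5]
tcp_rot: [179.5, -3.5, -90.2]
ft_force: [-0.1, 0.3, -0.9]
finger_gap: 33.3
[516.22 -83.86 193.47] [179.45  -3.52 -90.17] [-0.05  0.29 -0.86]
foot now [433.42 -94.92   9.61]
```

```bash
python3 -m pendant '[[[0,0,0.1,0],[0,0,0.1,0],[0,0.1,0,0],[0,0.15,0,0],[0,0.15,0,0],[0,0.1,0,0],[0,0,0,0],[0,0,0,0],[0,0,0,0],[0,0,0,0]]]'
python3 - <<'E'
from h import *
np.set_printoptions(precision=2,suppress=True)
T=tool(); off=T[:3,:3]@[0,81,185]
s=sense();print(s['tool_pos'],s['tcp_rot'],s['ft_force'])
print('foot now',T[:3,3]+off)
snap('wrist','w20')
E
```

```text
time: 31.4
tool_pos: [504.8, -84.1, 189.3]
tcp_rot: [179.5, -3.5, -90.2]
ft_force: [0.2, 0.1, -0.9]
finger_gap: 32.8
[504.85 -84.12 189.32] [179.46  -3.52 -90.18] [ 0.24  0.13 -0.92]
foot now [422.09 -95.19   5.43]
```

View pics/w20.png

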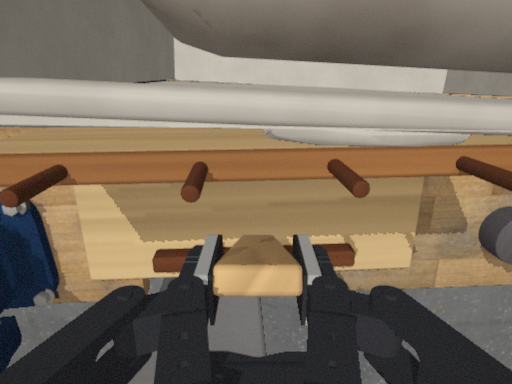

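Run:
```python
from h import *
np.set_printoptions(precision=1,suppress=True)
T=np.load('pics/w20.npy'); im=cv2.imread('pics/w20.png')
cv2.imwrite('pics/w20c.png',cv2.resize(im[215:315,140:370],None,fx=3.4,fy=5,interpolation=cv2.INTER_CUBIC))
for z in(5,10,15,20): print(z,cast('wrist',[(243,235),(274,235)],z,T)[:,:2].ravel())
```

```text
5 [ 422.1  -78.8  421.  -112.7]
10 [ 424.6  -78.8  423.5 -112.1]
15 [ 427.1  -78.7  426.  -111.5]
20 [ 429.6  -78.7  428.5 -111. ]
```

View pics/w20c.png

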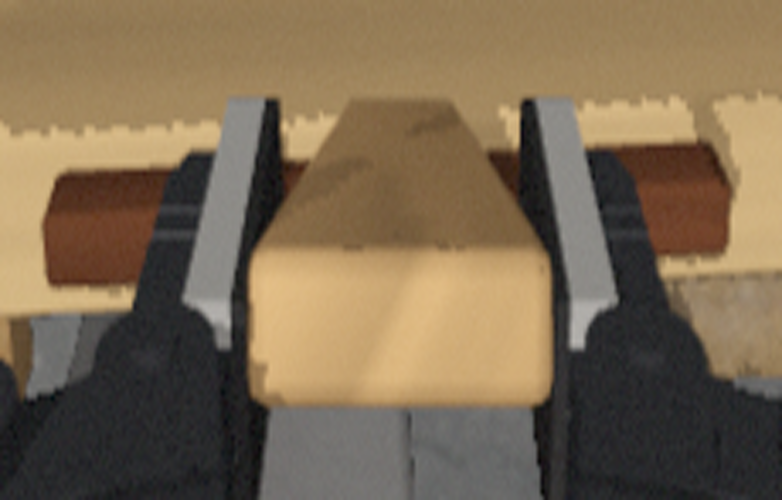

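Run:
```python
from h import *
np.set_printoptions(precision=1,suppress=True)
T=np.load('pics/w20.npy')
print(cast('wrist',[(156,249.5),(353,244.8)],10,T)[:,:2])
print('top corners back',cast('wrist',[(156,215+207/5),(353,215+180/5)],32,T)[:,:2])
```

```text
[[ 410.6   14.2]
 [ 408.5 -200.2]]
top corners back [[ 414.8    8.9]
 [ 413.3 -192.2]]
```

```bash
python3 -m pendant '[[[0,0.05,0.1,0],[0,0.05,0.1,0],[0,0,0.1,0],[0,0,0,0],[0,0,0,0],[0,0,0,0],[0,0,0,0],[0,0,0,0],[0,0,0,0],[0,0,0,0]]]'
python3 - <<'E'
from h import *
np.set_printoptions(precision=2,suppress=True)
T=tool(); off=T[:3,:3]@[0,81,185]
s=sense();print(s['tool_pos'],s['tcp_rot'],s['ft_force'])
print('foot now',T[:3,3]+off)
E
```

```text
time: 32.28
tool_pos: [504.8, -84.7, 186.2]
tcp_rot: [179.8, -3.6, -90.2]
ft_force: [-1.2, 0.1, 2.8]
finger_gap: 33.3
[504.85 -84.66 186.17] [179.8   -3.56 -90.19] [-1.17  0.06  2.8 ]
foot now [423.15 -95.87   1.82]
```

```bash
python3 -m pendant '[[[0,0,0,0],[0,0,0,0],[0,0,0,0],[0,0,0,0],[0,0,0,0],[0,0,0,0],[0,0,0,0],[0,0,0,0],[0,0,0,0],[0,0,0,0]]]' -0.05
python3 - <<'E'
from h import *
np.set_printoptions(precision=2,suppress=True)
s=sense();print(s['tool_pos'],s['tcp_rot'],s['ft_force'],s['finger_gap'])
snap('wrist','w21')
im,_=snap('scene','s21'); cv2.imwrite('pics/s21c.png',cv2.resize(im[120:270,200:350],None,fx=4,fy=4,interpolation=cv2.INTER_CUBIC))
E
```

```text
time: 33.12
tool_pos: [504.5, -84.7, 184.8]
tcp_rot: [179.7, -3.6, -90.2]
ft_force: [0.4, -0.2, -0.1]
finger_gap: 40.5
[504.47 -84.68 184.8 ] [179.73  -3.55 -90.18] [ 0.44 -0.23 -0.1 ] 40.49315905755329
```

View pics/w21.png

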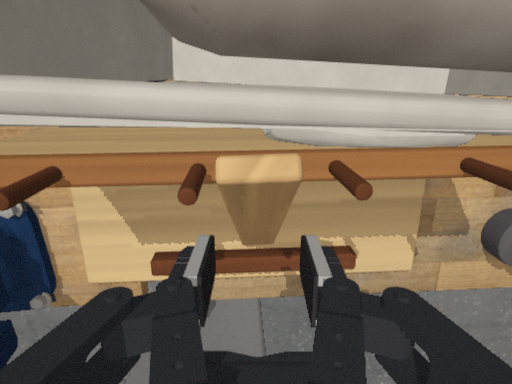

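View pics/s21c.png

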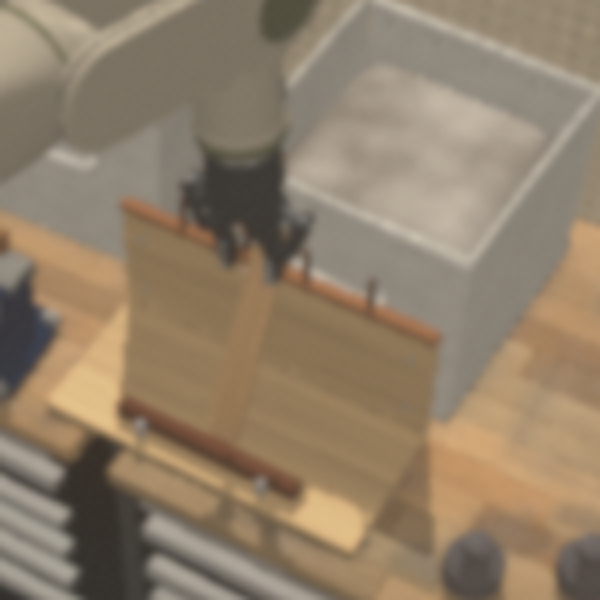

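```bash
python3 -m pendant '[[[0,0,-0.2,0],[0,0.1,-0.5,0],[0,0.1,-0.8,0],[0,0,-0.9,0],[0,0,-1,0],[0,0,-1,0],[0,0,-1,0],[0,0,-0.8,0],[0,0,0,0],[0,0,0,0]]]'
python3 - <<'E'
from h import *
s=sense();print(s['tool_pos'],s['tcp_rot'],s['ft_force'],s['finger_gap'])
im,T=snap('wrist','w22')
cv2.imwrite('pics/w22c.png',cv2.resize(im[85:285,150:400],None,fx=3,fy=3,interpolation=cv2.INTER_CUBIC))
E
```

```text
time: 34.05
tool_pos: [499.3, -76.1, 320.5]
tcp_rot: [179.8, -3.6, -90.2]
ft_force: [-0.1, 0.7, 0.1]
finger_gap: 40.6
[499.2854117  -76.08300213 320.5182808 ] [179.83118001  -3.56362347 -90.18986621] [-0.12470699  0.73003389  0.06962174] 40.638590691398264
```

View pics/w22c.png

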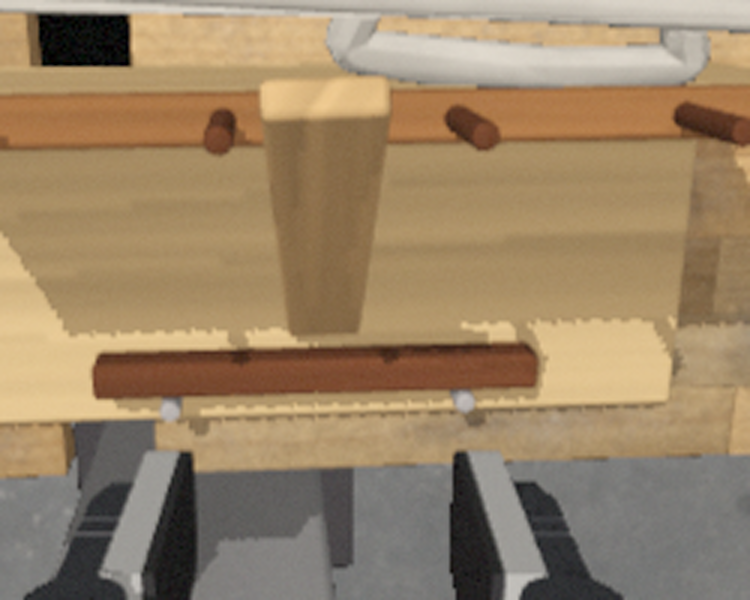

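```bash
cat >> h.py <<'E'
def crop(px,py,fx,fy,x0,y0): return (x0+px/fx,y0+py/fy)
E
python3 - <<'E'
from h import *
np.set_printoptions(precision=1,suppress=True)
T=np.load('pics/w22.npy')
c=lambda *p:[(150+x/3,85+y/3) for x,y in p]
print('top end upperface',cast('wrist',c((265,120),(388,118)),203,T)[:,:2])
print('foot upper',cast('wrist',c((289,334),(358,332)),17,T)[:,:2])
print('dowels',cast('wrist',c((219,133),(482,135)),205,T)[:,:2])
print('pegs',cast('wrist',c((171,411),(463,402)),32,T)[:,:2])
print('batten back bottom',cast('wrist',c((97,355),(535,345)),10,T)[:,:2])
E
```

```text
top end upperface [[544.6 -68. ]
 [544.7 -99.9]]
foot upper [[ 420.5  -78.3]
 [ 420.7 -111.3]]
dowels [[ 541.6  -56.1]
 [ 540.3 -124.5]]
pegs [[ 389.   -22.2]
 [ 389.4 -160.2]]
batten back bottom [[ 409.7   13.8]
 [ 409.2 -199.6]]
```

```bash
python3 -m pendant '[[[-0.5,0,0,0],[-1,0.2,0,0],[-1,0.3,0,0],[-1,0.3,0,0],[-1,0.3,0,0],[-1,0.3,0,0],[-1,0.3,0,0],[-1,0.3,0,0],[-1,0.3,0,0],[-1,0.3,0,0]]]' 0.08
python3 -m pendant '[[[-1,0.3,0,0],[-1,0.3,0,0],[-1,0.3,0,0],[-1,0.3,0,0],[-1,0,0,0],[-1,0,0,0],[-1,0,0,0],[-1,0,0,0],[-1,0,0,0],[-1,0,0,0]]]'
python3 -m pendant '[[[0,0,0,-1],[0,0,0,-1],[0,0,0,-1],[0,0,0,-1],[0,0,0,-1],[0,0,0,-1],[0,0,0,-1],[0,0,0,-1],[0,0,0,-1],[0,0,0,-1]]]'
python3 -m pendant '[[[0,0,0.3,-1],[0,0,0.3,-1],[0,0,0.3,-1],[0,0,0.3,-1],[0,0,0.3,-1],[0,0,0.3,-1],[0,0,0.3,-1],[0,0,0.3,0],[0,0,0,0],[0,0,0,0]]]'
python3 - <<'E'
from h import *
s=sense();print(s['tool_pos'],s['tcp_rot'],s['ft_force'],s['finger_gap']);print(delta([378,440,170],-6.6))
E
```

```text
time: 34.93
tool_pos: [439.6, 122.7, 294.7]
tcp_rot: [178.7, -3.6, -90.5]
ft_force: [0.5, 0.2, -0.7]
finger_gap: 46.3
time: 35.77
tool_pos: [402.4, 335.2, 265.8]
tcp_rot: [177.4, -4.1, -90.3]
ft_force: [0.9, 0.1, 0.1]
finger_gap: 46.0
time: 36.6
tool_pos: [388.2, 339.9, 246.8]
tcp_rot: [173.5, -0.3, -42.1]
ft_force: [0.2, 0.4, -0.1]
finger_gap: 46.7
time: 37.43
tool_pos: [372.1, 334.2, 182.3]
tcp_rot: [173.5, 4.3, -8.6]
ft_force: [-0.0, 0.8, -0.3]
finger_gap: 46.1
[372.08222631 334.22136221 182.27857115] [173.481461     4.32823894  -8.56026066] [-0.0219967   0.78434031 -0.33945731] 46.14333353250319
(array([-0.45, -5.31,  0.05]), np.float64(-0.4276625329452212))
```

Run:
```python
from h import *
for r in [(179.9,.1,-66.75),(179.9,.8,-67.2),(-179.3,.8,-18.9),(-178.5,.6,12.6),(-179.8,-.3,9.7),(178.6,-1.5,9.4),(178.5,-2.9,-.3),(178.1,-3.8,0),(178.2,-2.8,-.4),(177.9,-2.4,-.3),(177.7,-1.9,-5.8),(178.7,-2.4,-5.1),(177.9,-1.9,-5.1),(179,-2.8,-50.6),(-179.3,-3.2,-94.3),(179.9,-3.5,-87.7),(179.3,-3.5,-87.6),(179.8,-3.6,-90.2),(178.7,-3.6,-90.5),(177.4,-4.1,-90.3),(173.5,-.3,-42.1),(173.5,4.3,-8.6)]:
    z=R.from_euler('xyz',r,degrees=True).as_matrix()[:,2]; print(r,np.round(np.degrees(z[:2]),2))
s=sense();print(s['joint_pos'])
```

```text
(179.9, 0.1, -66.75) [-0.13  0.05]
(179.9, 0.8, -67.2) [-0.4  0.7]
(-179.3, 0.8, -18.9) [-0.53  0.92]
(-178.5, 0.6, 12.6) [-0.91  1.33]
(-179.8, -0.3, 9.7) [0.26 0.25]
(178.6, -1.5, 9.4) [ 1.71 -1.14]
(178.5, -2.9, -0.3) [ 2.89 -1.51]
(178.1, -3.8, 0) [ 3.8 -1.9]
(178.2, -2.8, -0.4) [ 2.78 -1.82]
(177.9, -2.4, -0.3) [ 2.39 -2.11]
(177.7, -1.9, -5.8) [ 1.66 -2.48]
(178.7, -2.4, -5.1) [ 2.27 -1.51]
(177.9, -1.9, -5.1) [ 1.7  -2.26]
(179, -2.8, -50.6) [ 1.  -2.8]
(-179.3, -3.2, -94.3) [ 0.46 -3.24]
(179.9, -3.5, -87.7) [ 0.04 -3.5 ]
(179.3, -3.5, -87.6) [-0.55 -3.52]
(179.8, -3.6, -90.2) [-0.21 -3.6 ]
(178.7, -3.6, -90.5) [-1.33 -3.59]
(177.4, -4.1, -90.3) [-2.62 -4.08]
(173.5, -0.3, -42.1) [-4.13 -5.01]
(173.5, 4.3, -8.6) [-5.19 -5.77]
[37.13222594  1.41311316 97.15929904 -1.46943822 89.1089158  45.56738648]
```

```bash
cat >> h.py <<'E'
def st():
    s=sense(); z=tool(s)[:3,2]; print(np.round(s['tool_pos'],1),'yaw',round(s['tcp_rot'][2],2),'tilt xy',np.round(np.degrees(z[:2]),2),'F',np.round(s['ft_force'],1),'gap',round(s['finger_gap'],1))
E
python3 -c "
from h import *
st()"
python3 -m pendant '[[[0,0,-0.4,0],[0,0,-0.4,0],[0,0,-0.4,0],[0,0,-0.4,0],[0,0,-0.4,0],[0,0,-0.4,0],[0,0,-0.4,0],[0,0,-0.4,0],[0,0,-0.4,0],[0,0,-0.4,0]]]' >/dev/null
python3 -c "
from h import *
st()"
python3 -m pendant '[[[0,0,1,0],[0,0,1,0],[0,0,1,0],[0,0,1,0],[0,0,0,0],[0,0,0,0],[0,0,0,0],[0,0,0,0],[0,0,0,0],[0,0,0,0]]]' >/dev/null
python3 -c "
from h import *
st()"
```

```text
[372.1 334.2 182.3] yaw -8.56 tilt xy [-5.22 -5.79] F [-0.   0.8 -0.3] gap 46.1
[380.4 343.7 271.7] yaw -8.94 tilt xy [-5.09 -5.69] F [-0.2 -0.1 -0.7] gap 46.0
[378.  339.4 202.1] yaw -8.91 tilt xy [-4.45 -5.2 ] F [-0.2  0.2  0.3] gap 46.2
```

```bash
python3 -m pendant '[[[0,0,-0.5,0],[0,0,-0.5,0],[0,0,-0.5,0],[0,0,-0.5,0],[0,0,-0.5,0],[0,0,-0.5,0],[0,0,-0.5,0],[0,0,-0.5,0],[0,0,-0.5,0],[0,0,-0.5,0]]]' >/dev/null
python3 -c "
from h import *
st()"
python3 -m pendant '[[[0,0,1,0],[0,0,1,0],[0,0,1,0],[0,0,1,0],[0,0,1,0],[0,0,-0.5,0],[0,0,-0.5,0],[0,0,-0.5,0],[0,0,-0.5,0],[0,0,-0.5,0]]]' >/dev/null
python3 -c "
from h import *
st()"
python3 -m pendant '[[[0,0,-0.5,0],[0,0,-0.5,0],[0,0,-0.5,0],[0,0,-0.5,0],[0,0,0,0],[0,0,1,0],[0,0,1,0],[0,0,1,0],[0,0,1,0],[0,0,1,0]]]' >/dev/null
python3 -c "
from h import *
st()"
```

```text
[387.  349.8 314.5] yaw -8.9 tilt xy [-4.25 -5.05] F [ 0.1  0.3 -0.4] gap 46.1
[386.5 348.1 277.7] yaw -8.87 tilt xy [-3.78 -4.69] F [-0.1 -0.2  0.4] gap 46.0
[389.8 349.2 235.9] yaw -8.8 tilt xy [-2.54 -3.74] F [ 0.1 -0.7 -0.3] gap 46.1
```

```bash
python3 -m pendant '[[[0,-0.4,-0.4,0],[0,-0.4,-0.4,0],[0,-0.4,-0.4,0],[0,-0.4,-0.4,0],[0,-0.4,-0.4,0],[0,-0.4,-0.4,0],[0,-0.4,-0.4,0],[0,-0.4,-0.4,0],[0,-0.4,-0.4,-0.2],[0,-0.4,-0.4,-0.3]]]' >/dev/null
python3 -c "
from h import *
st()"
python3 -m pendant '[[[0,0,1,0],[0,0,1,0],[0,0,1,0],[0,0,1,0],[0,0,1,0],[0,0,1,0],[0,0,0,0],[0,0,0,0],[0,0,0,0],[0,0,0,0]]]' >/dev/null
python3 -c "
from h import *
st();print(delta([378,455,160],-6.6))"
```

```text
[403.3 436.  306. ] yaw -6.57 tilt xy [-3.21 -4.27] F [ 0.8 -0.8  0.1] gap 45.9
[401.3 437.2 195.4] yaw -6.23 tilt xy [-2.48 -3.55] F [-0.3  0.6 -0.1] gap 46.0
(array([-1.19, -0.88,  1.76]), np.float64(0.0816575540182884))
```

```bash
python3 -m pendant '[[[-0.3,-0.2,0.4,0],[-0.3,-0.2,0.4,0],[-0.3,-0.2,0.4,0],[-0.3,-0.2,0.4,0],[0,0,0,0],[0,0,0,0],[0,0,0,0],[0,0,0,0],[0,0,0,0],[0,0,0,0]]]' >/dev/null
python3 - <<'E'
from h import *
st();im,T=snap('wrist','w23')
E
```

```text
[376.3 457.9 164.4] yaw -6.15 tilt xy [-2.21 -3.29] F [-0.4 -0.4 -0.3] gap 46.0
```

View pics/w23.png

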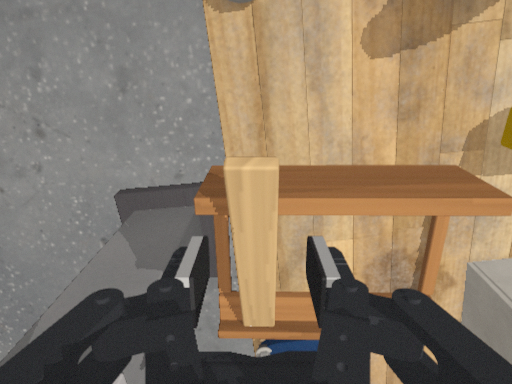

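Run:
```python
from h import *
np.set_printoptions(precision=1,suppress=True)
T=np.load('pics/w23.npy')
H=cast('wrist',[(226,159),(279,159)],116.5,T);L=cast('wrist',[(242,325),(274,325)],23,T)
d=H.mean(0)-L.mean(0);print(H[:,:2],L[:,:2],np.hypot(*d[:2]),np.degrees(np.arctan2(d[1],d[0])))
print('ridge top edges far,near',cast('wrist',[(250,197.5),(400,197.5),(250,214),(400,214)],82,T)[:,:2])
tgt=H.mean(0)-d/np.linalg.norm(d)*21; tgt[2]=84; print(tgt,delta(tgt,np.degrees(np.arctan2(d[1],d[0]))-90))
```

```text
[[360.  492.4]
 [390.7 489.4]] [[336.  280.1]
 [370.4 277.5]] 213.23547986560104 84.0497012439404
ridge top edges far,near [[367.7 452.5]
 [474.1 442.5]
 [366.2 439.4]
 [474.7 429.4]]
[373.3 471.8  84. ] (array([-0.1, -0.9,  4. ]), np.float64(-0.04351669341044414))
```

```bash
python3 -m pendant '[[[0,-0.2,0.5,0],[0,-0.2,0.5,0],[-0.1,-0.2,0.6,0],[0,-0.2,0.6,0],[0,-0.1,0.5,0],[0,0,0.4,0],[0,0,0.3,0],[0,0,0.1,0],[0,0,0,0],[0,0,0,0]]]' >/dev/null
python3 - <<'E'
from h import *
st();im,T=snap('wrist','w24');print(delta([373.3,472,84],-6))
E
```

```text
[372.5 472.   83. ] yaw -6.2 tilt xy [-2.37 -3.47] F [ 0.6 -0.4  0.7] gap 46.0
(array([ 0.03, -0.  , -0.04]), np.float64(-0.04353659270450198))
```

View pics/w24.png

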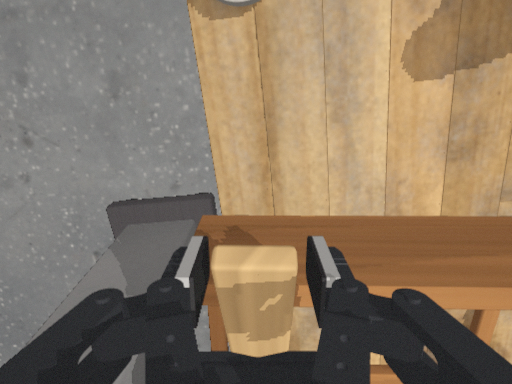

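```bash
python3 -m pendant '[[[0,0,0,0],[0,0,0,0],[0,0,0,0],[0,0,0,0],[0,0,0,0],[0,0,0,0],[0,0,0,0],[0,0,0,0],[0,0.1,0,0],[0,0.1,0,0]]]' -1 20
python3 -m pendant '[[[0,0.15,-0.15,0],[0,0.27,-0.42,0],[0,0.27,-0.42,0],[0,0.32,-0.42,0],[0,0.32,-0.42,0],[0,0.37,-0.37,0],[0,0,0,0],[0,0,0,0],[0,0,0,0],[0,0,0,0]]]' > /dev/null
python3 - <<'E'
from h import *
st();im,T=snap('wrist','w25')
E
```

```text
time: 45.87
tool_pos: [374.0, 470.6, 87.3]
tcp_rot: [176.7, 1.8, -6.2]
ft_force: [0.5, 7.3, 3.6]
finger_gap: 33.2
[373.4 439.2 140. ] yaw -6.19 tilt xy [-1.78 -2.54] F [0.5 2.3 1. ] gap 33.5
```

View pics/w25.png

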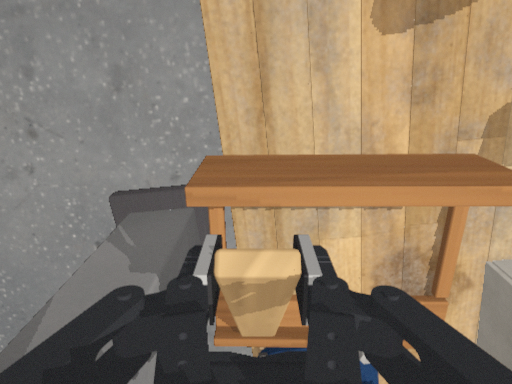

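```bash
python3 -m pendant '[[[0,0.4,-0.25,0],[0,0.4,-0.25,0],[0,0.36,-0.26,0],[0,0.36,-0.25,0],[0,0.38,-0.22,0],[0,0.38,-0.2,0],[0,0.4,-0.16,0],[0,0.3,-0.1,0],[0,0,0,0],[0,0,0,0]]]' > /dev/null
python3 - <<'E'
from h import *
st()
E
```

```text
[368.  379.9 181. ] yaw -6.1 tilt xy [-1.65 -2.17] F [-0.2  2.5  3.1] gap 33.6
```

```bash
python3 -m pendant '[[[0,0,-0.3,0],[0,0,-0.5,0],[0,0,-0.5,0],[0,0,-0.5,0],[0,0,-0.5,0],[0,0,-0.5,0],[0,0,-0.5,0],[0,0,-0.5,0],[0,0,-0.5,0],[0,0,-0.3,0]]]' - 60 >/dev/null
python3 - <<'E'
from h import *
st();im,T=snap('wrist','w26');cv2.imwrite('pics/w26c.png',cv2.resize(im[215:365,190:330],None,fx=5,fy=4,interpolation=cv2.INTER_CUBIC))
E
```

```text
[369.3 380.9 277.8] yaw -6.13 tilt xy [-2.04 -2.75] F [ 0.6  0.  -0.9] gap 33.0
```

View pics/w26c.png

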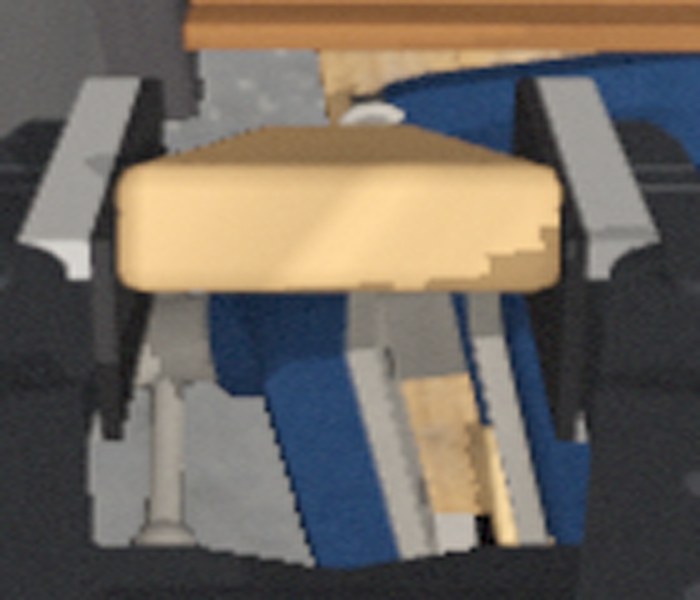

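```bash
python3 -m pendant '[[[0,0,-0.4,0.5],[0,0,-0.4,1],[0,0,-0.4,1],[0,0,-0.4,1],[0,0,-0.4,1],[0,0,-0.4,1],[0,0,-0.4,1],[0,0,-0.4,1],[0,0,-0.4,1],[0,0,-0.3,1]]]' >/dev/null
python3 -m pendant '[[[0,0,0,1],[0,0,0,1],[0,0,0,1],[0,0,0,1],[0,0,0,1],[0,0,0,1],[0,0,0,1],[0,0,0,0.3],[0,0,0,0],[0,0,0,0]]]' > /dev/null
python3 - <<'E'
from h import *
st();print(delta([500,-20,340],-90))
E
```

```text
[371.8 384.1 358.3] yaw -86.92 tilt xy [-2.25 -2.99] F [-0.3 -0.3 -1.1] gap 33.2
(array([20.45, -5.39,  1.72]), np.float64(0.6717578803582579))
```

```bash
python3 -m pendant '[[[0.4,-0.1,0,0.3],[0.7,-0.2,0,0.3],[0.9,-0.3,0,0],[0.9,-0.3,0,0],[0.9,-0.3,0,0],[0.9,-0.3,0,0],[0.9,-0.3,0,0],[0.9,-0.3,0,0],[0.9,-0.3,0,0],[0.9,-0.3,0,0]]]' >/dev/null
python3 -m pendant '[[[0.9,-0.3,0,0],[0.9,-0.3,0,0],[0.9,-0.3,0,0],[0.9,-0.3,0,0],[0.9,-0.3,0,0],[0.9,-0.3,0,0],[0.9,-0.2,0,0],[0.8,0,0,0],[0.8,0,0,0],[0.6,0,0,0]]]' > /dev/null
python3 - <<'E'
from h import *
st();print(delta([500,-20,340],-90))
E
```

```text
[466.4  12.  374.6] yaw -91.0 tilt xy [-2.17 -3.36] F [-0.6  0.6 -0.9] gap 33.3
(array([ 1.47, -1.78,  1.76]), np.float64(-0.21824998223900727))
```

```bash
python3 -m pendant '[[[0.3,-0.2,0.3,-0.2],[0.4,-0.3,0.5,0],[0.3,-0.3,0.5,0],[0.2,-0.3,0.3,0],[0,-0.3,0,0],[0,0,0,0],[0,0,0,0],[0,0,0,0],[0,0,0,0],[0,0,0,0]]]' > /dev/null
python3 - <<'E'
from h import *
st();im,T=snap('wrist','w27')
cv2.imwrite('pics/w27c.png',cv2.resize(im[85:310,130:380],None,fx=3,fy=2.6,interpolation=cv2.INTER_CUBIC))
E
```

```text
[493.2 -21.6 340.6] yaw -90.59 tilt xy [-2.23 -3.42] F [ 0.6  0.  -1. ] gap 33.1
```

View pics/w27c.png

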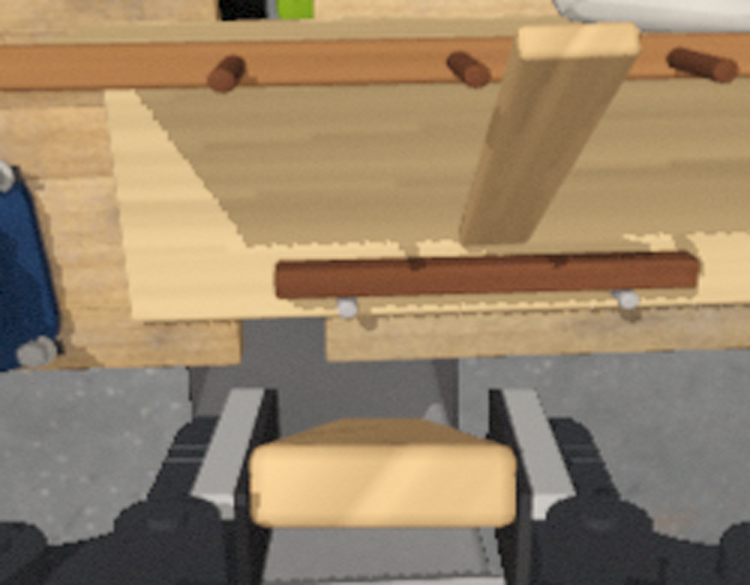

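Run:
```python
from h import *
np.set_printoptions(precision=2,suppress=True)
c=lambda *p:[(130+x/3,85+y/2.6) for x,y in p]
Tn=np.load('pics/w27.npy')
print('dowels',cast('wrist',c((218,82),(480,76),(730,72)),205,Tn)[:,:2],'pegs',cast('wrist',c((347,309),(628,300)),32,Tn)[:,:2])
print('batten back bottom',cast('wrist',c((277,263),(696,253)),10,Tn)[:,:2])
T=tool(); F=np.array([0,90.7,176.6]);off=T[:3,:3]@F; top=T[:3,:3]@[0,-13.8,-29.4]
print('foot now',T[:3,3]+off,'off',off,'slope',np.degrees(np.arctan2(top[2]-off[2],np.hypot(*(top-off)[:2]))))
tgt=np.array([430,-26,50])-off; print(tgt,delta(tgt,-90))
```

```text
dowels [[ 539.15   15.18]
 [ 539.72  -56.36]
 [ 539.73 -126.52]] pegs [[ 388.81  -21.25]
 [ 389.45 -160.52]]
batten back bottom [[ 409.58   12.71]
 [ 409.08 -200.95]]
foot now [395.78 -30.94 168.04] off [ -97.45   -9.4  -172.71] slope 60.73788774798297
[527.45 -16.6  222.71] (array([-0.62, -1.93,  5.81]), np.float64(-0.12821996098034072))
```

```bash
python3 -m pendant '[[[-0.1,-0.2,0.2,-0.13],[-0.1,-0.3,0.4,0],[-0.1,-0.3,0.5,0],[-0.1,-0.3,0.6,0],[-0.1,-0.3,0.6,0],[-0.1,-0.2,0.6,0],[0,0,0.6,0],[0,0,0.6,0],[0,0,0.4,0],[0,0,0.2,0]]]' > /dev/null
python3 - <<'E'
from h import *
np.set_printoptions(precision=2,suppress=True)
st();T=tool(); F=np.array([0,90.7,176.6]);off=T[:3,:3]@F
print('foot',T[:3,3]+off,delta(np.array([426,-25,20])-off,-90))
snap('wrist','w28')
E
```

```text
[524.4 -13.1 233.2] yaw -89.81 tilt xy [-2.31 -3.4 ] F [ 0.1 -0.4 -0.9] gap 33.4
foot [426.67 -23.67  60.68] (array([-0.05, -0.05,  2.03]), np.float64(0.04248802589236636))
```

View pics/w28.png

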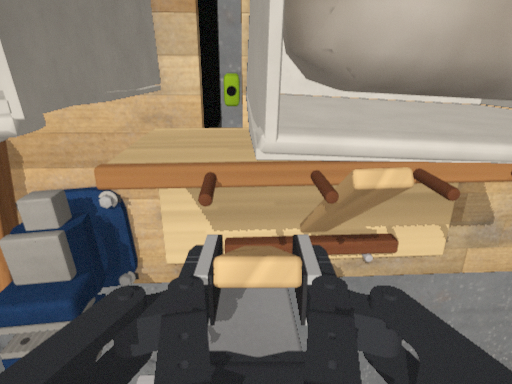

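```bash
python3 -m pendant '[[[0,0,0.2,0],[0,0,0.3,0],[0,0,0.4,0],[0,0,0.4,0],[-0.05,0,0.4,0],[0,0,0.2,0],[0,0,0.1,0],[0,0,0,0],[0,0,0,0],[0,0,0,0]]]' > /dev/null
python3 - <<'E'
from h import *
np.set_printoptions(precision=2,suppress=True)
st();T=tool(); F=np.array([0,90.7,176.6]);off=T[:3,:3]@F
print('foot',T[:3,3]+off,delta(np.array([425,-25,10])-off,-90))
im,T=snap('wrist','w29')
cv2.imwrite('pics/w29c.png',cv2.resize(im[140:320,110:400],None,fx=2.7,fy=3,interpolation=cv2.INTER_CUBIC))
E
```

```text
[522.9 -15.1 190.3] yaw -89.85 tilt xy [-2.18 -3.41] F [ 0.3 -0.2 -1.1] gap 32.8
foot [425.55 -25.64  17.56] (array([-0.05,  0.01,  0.38]), np.float64(0.03224084215221601))
```

View pics/w29c.png

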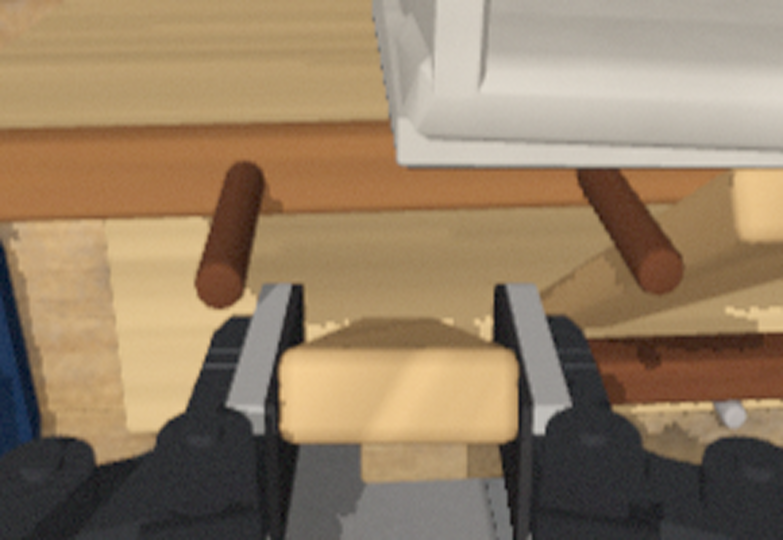

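```bash
python3 -m pendant '[[[0.05,0.05,0.15,0],[0.05,0.05,0.15,0],[0.05,0,0.15,0],[0,0,0.1,0],[0,0,0,0],[0,0,0,0],[0,0,0,0],[0,0,0,0],[0,0,0,0],[0,0,0,0]]]' - 20 >/dev/null
python3 -c "
from h import *
st()"
python3 -m pendant '[[[0,0.1,0.1,0],[0,0.1,0.05,0],[0,0,0,0],[0,0,0,0],[0,0,0,0],[0,0,0,0],[0,0,0,0],[0,0,0,0],[0,0,0,0],[0,0,0,0]]]' - 20 >/dev/null
python3 -c "
from h import *
st();T=tool(); print(T[:3,3]+T[:3,:3]@[0,90.7,176.6])"
```

```text
[521.6 -19.2 180.5] yaw -89.87 tilt xy [-1.98 -3.42] F [-0.6 -1.1 -1.1] gap 32.9
[520.8 -19.3 181.1] yaw -89.88 tilt xy [-1.45 -3.44] F [ 1.1 -0.1  0.5] gap 33.2
[425.67283583 -30.02194009   7.14016283]
```

```bash
python3 -m pendant '[[[-0.05,0.15,-0.04,0],[-0.05,0.15,-0.04,0],[-0.05,0.15,-0.04,0],[0,0.1,-0.02,0],[0,0,0,0],[0,0,0,0],[0,0,0,0],[0,0,0,0],[0,0,0,0],[0,0,0,0]]]' - 20 >/dev/null
python3 -c "
from h import *
st();snap('wrist','w30')"
```

```text
[509.7 -16.3 184.2] yaw -89.87 tilt xy [-1.27 -3.5 ] F [ 1.   0.2 -0.6] gap 32.9
```

View pics/w30.png

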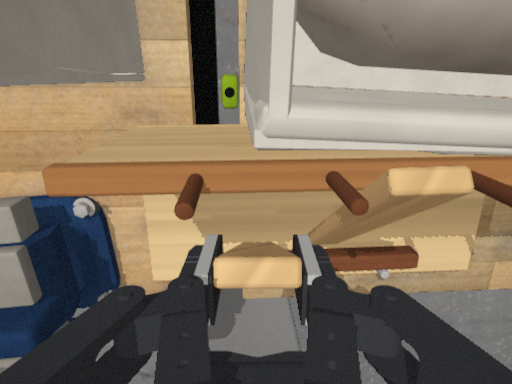

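```bash
python3 -m pendant '[[[0,0,0,0],[0,0,0,0],[0,0,0,0],[0,0,0,0],[0,0,0,0],[0,0,0,0],[0,0,0,0],[0,0,0,0],[0,0,0,0],[0,0,0,0]]]' -0.05 >/dev/null
python3 -m pendant '[[[0,0,-0.2,0],[0,0,-0.5,0],[0,0,-0.5,0],[0,0,-0.7,0],[0,0,-0.8,0],[0,0,-0.8,0],[0,0,-0.8,0],[0,0,-0.8,0],[0,0,-0.5,0],[0.5,0,-0.5,0]]]' >/dev/null
python3 - <<'E'
from h import *
st();im,T=snap('wrist','w31')
cv2.imwrite('pics/w31c.png',cv2.resize(im[85:285,150:400],None,fx=3,fy=3,interpolation=cv2.INTER_CUBIC))
E
```

```text
[510.6 -16.9 317.2] yaw -89.79 tilt xy [-1.54 -3.41] F [ 0.5 -0.8 -0.3] gap 40.5
```

View pics/w31c.png

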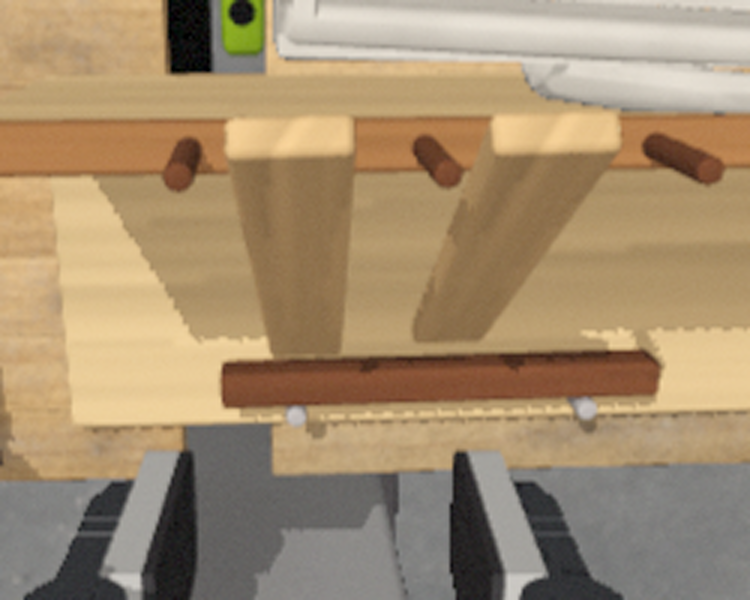

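Run:
```python
from h import *
np.set_printoptions(precision=1,suppress=True)
T=np.load('pics/w31.npy')
c=lambda *p:[(150+x/3,85+y/3) for x,y in p]
for n,a,b in(('A',((231,158),(353,157)),((273,355),(339,354))),('B',((494,153),(617,151)),((415,341),(486,340)))):
    H=cast('wrist',c(*a),203,T);L=cast('wrist',c(*b),17,T);m=(H.mean(0)+L.mean(0))/2;d=H.mean(0)-L.mean(0)
    print(n,H[:,:2].ravel(),L[:,:2].ravel(),'mid y',m[1]+90.8,'x',m[0]+9.8-460.5,'len',np.linalg.norm(d),'skew deg',np.degrees(np.arcsin(d[1]/230)))
print('dowels',cast('wrist',c((178,178),(449,174),(712,172)),205,T)[:,:2])
print('batten back bottom',cast('wrist',c((224,365),(656,355)),10,T)[:,:2])
```

```text
A [544.    0.6 544.  -30.8] [414.5 -11.  414.3 -42.6] mid y 69.837838346902 x 28.48395613407132 len 226.99781585974486 skew deg 2.9303012204653798
B [ 544.8  -67.7  545.1 -100.3] [ 420.3  -79.1  420.1 -113.5] mid y 0.6437213406091331 x 31.86913281447204 len 224.27059584131538 skew deg 3.067368545581766
dowels [[ 539.3   14.2]
 [ 539.7  -55.7]
 [ 539.7 -125.7]]
batten back bottom [[ 406.9   12.7]
 [ 407.8 -201.3]]
```

```bash
python3 -m pendant '[[[0.9,0.2,-0.1,0],[1,0.3,0,0],[1,0.3,0,0],[1,0.3,0,0],[1,0.3,0,0],[1,0.3,0,0],[1,0.3,0,0],[1,0.3,0,0],[1,0.3,0,0],[1,0.3,0,0]]]' 0.08 >/dev/null
python3 -m pendant '[[[1,0.3,0,0],[1,0.3,0,0],[1,0.3,0,0],[1,0.3,0,0],[0.5,0,0,-1],[0,0,0,-1],[0,0,0,-1],[0,0,0,-1],[0,0,0,-1],[0,0,0,-1]]]' >/dev/null
python3 -m pendant '[[[0,0,0,-1],[0,0,0,-1],[0,0,0,-1],[0,0,0,-1],[0,0,0,-1],[0,0,0,-1],[0,0,0,-1],[0,0,0,-1],[0,0,0,-1],[0,0,0,-1]]]' >/dev/null
python3 - <<'E'
from h import *
st();im,T=snap('wrist','w32')
E
```

```text
[ 412.2 -336.2  335.7] yaw -14.05 tilt xy [-2.24 -3.24] F [-0.8  0.1 -0.5] gap 46.2
```

View pics/w32.png

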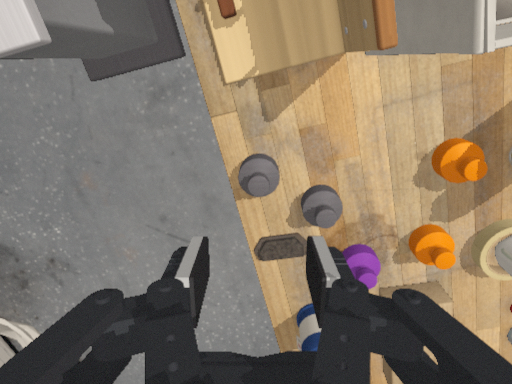

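Run:
```python
from h import *
np.set_printoptions(precision=1,suppress=True)
T=np.load('pics/w32.npy');im=cv2.imread('pics/w32.png')
cv2.imwrite('pics/w32c.png',cv2.resize(im[140:280,225:395],None,fx=4.5,fy=4.2,interpolation=cv2.INTER_CUBIC))
print(cast('wrist',[(260.5,185),(324.5,214.5)],61,T)[:,:2]);print(cast('wrist',[(259,175),(321,206)],20,T)[:,:2])
print(delta([421,-374,180],0))
```

```text
[[ 392.8 -404. ]
 [ 468.  -466.8]]
[[ 390.1 -403.6]
 [ 468.5 -473. ]]
(array([1.1, 1.2, 7.8]), np.float64(-2.9896548146959114))
```

View pics/w32c.png

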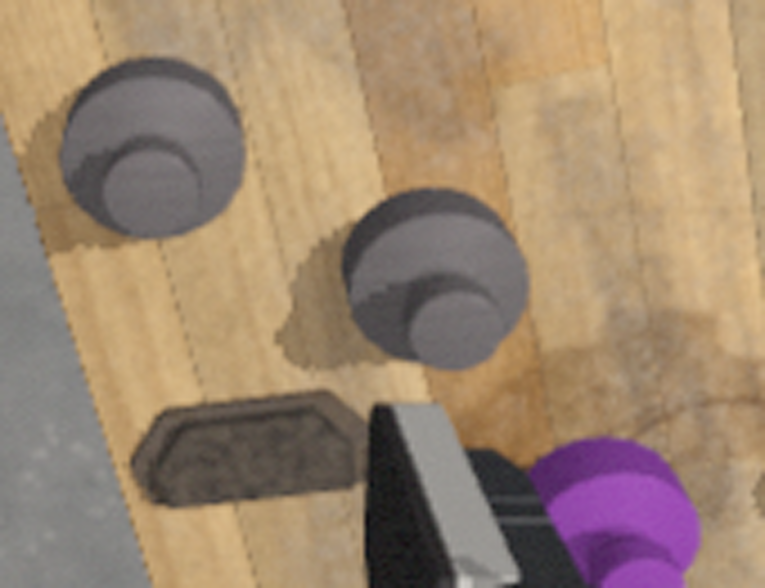

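```bash
python3 -c "
from h import *
print(delta([391,-404,180],0))"
python3 -m pendant '[[[-0.2,0.3,0.5,-1],[-0.2,0.3,0.6,-1],[-0.1,0.3,0.8,-1],[0,0.3,0.8,0],[0,0.3,0.8,0],[0,0.3,0.8,0],[0,0.3,0.8,0],[0,0.3,0.8,0],[0,0.2,0.8,0],[0,0,0.3,0]]]' >/dev/null
python3 - <<'E'
from h import *
st();im,T=snap('wrist','w33');print(delta([391,-404,180],0))
E
```

```text
(array([-0.03,  3.04,  7.99]), np.float64(-2.9896548146959114))
[ 390.3 -400.3  194.6] yaw -0.56 tilt xy [-2.22 -3.38] F [-0.6  0.8 -1.2] gap 46.5
(array([0.08, 0.17, 0.71]), np.float64(-0.12086087048379186))
```

View pics/w33.png

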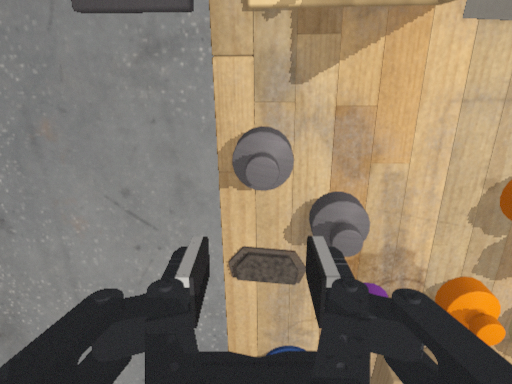

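Run:
```python
from h import *
np.set_printoptions(precision=1,suppress=True)
T=np.load('pics/w33.npy')
print(cast('wrist',[(262.5,172),(346.5,243)],61,T)[:,:2]);print(cast('wrist',[(263,155),(339,222)],20,T)[:,:2])
```

```text
[[ 389.7 -403.9]
 [ 467.5 -473.2]]
[[ 389.3 -400.2]
 [ 468.4 -472.4]]
```

```bash
python3 -m pendant '[[[0,0.1,0.5,-0.1],[0,0,0.7,0],[0,0,0.8,0],[0,0,0.8,0],[0,0,0.8,0],[0,0,0.8,0],[0,0,0.6,0],[0,0,0.2,0],[0,0,0,0],[0,0,0,0]]]' >/dev/null
python3 - <<'E'
from h import *
st();im,T=snap('wrist','w34');print(delta([389.7,-403,38],0))
E
```

```text
[ 388.4 -411.1   91.3] yaw -0.23 tilt xy [-1.9  -3.74] F [-0.2 -0.1  0.1] gap 46.1
(array([ 0.14, -0.59,  2.64]), np.float64(-0.04972159661945089))
```

View pics/w34.png

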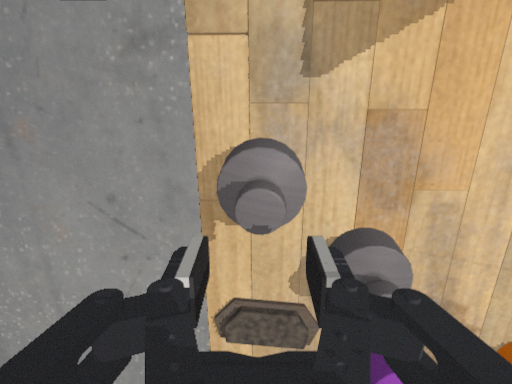

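Run:
```python
from h import *
T=np.load('pics/w34.npy')
p=cast('wrist',[(261.5,207)],61,T)[0];print(p);print(delta([p[0],p[1],38],0))
```

```text
[ 389.71098912 -400.99071215   61.        ]
(array([ 0.14, -0.69,  2.64]), np.float64(-0.04972159661945089))
```

```bash
python3 -m pendant '[[[0.05,-0.25,0.3,-0.05],[0.05,-0.25,0.4,0],[0,-0.15,0.5,0],[0,0,0.5,0],[0,0,0.4,0],[0,0,0.2,0],[0,0,0.1,0],[0,0,0,0],[0,0,0,0],[0,0,0,0]]]' >/dev/null
python3 - <<'E'
from h import *
st();im,T=snap('wrist','w35');print(delta([389.7,-402,38],0))
E
```

```text
[ 390.3 -401.2   39.9] yaw 0.05 tilt xy [-1.75 -3.9 ] F [-0.2 -0.1  0.4] gap 46.1
(array([-0.03,  0.03,  0.11]), np.float64(0.010516460092950422))
```

View pics/w35.png

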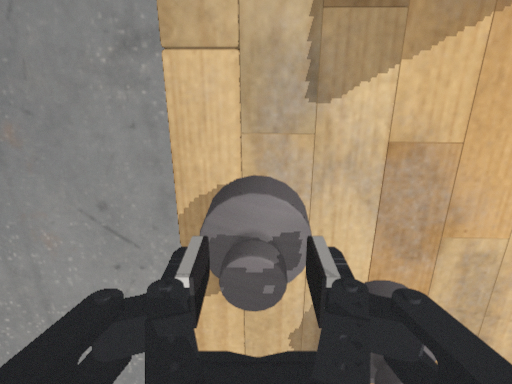

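```bash
python3 -m pendant '[[[0,0,0,0],[0,0,0,0],[0,0,0,0],[0,0,0,0],[0,0,0,0],[0,0,0,0],[0,0,0,0],[0,0,0,0],[0,0,0,0],[0,0,0,0]]]' -1 60
python3 -m pendant '[[[0,0,-0.2,0],[0,0,-0.4,0],[0,0,-0.6,0],[0,0,-0.6,0],[0,0,-0.6,0],[0,0,-0.6,0],[0,0,-0.6,0],[0,0,-0.6,0],[0,0,-0.6,0],[0,0,-0.6,0]]]'
python3 - <<'E'
from h import *
st();im,T=snap('wrist','w36');print(delta([460,-169,160],0))
E
```

```text
time: 64.75
tool_pos: [390.3, -401.9, 41.0]
tcp_rot: [176.0, 1.7, 0.0]
ft_force: [-1.3, -0.7, -0.5]
finger_gap: 27.3
time: 65.58
tool_pos: [392.9, -391.4, 158.4]
tcp_rot: [176.2, 1.8, 0.1]
ft_force: [-0.1, 1.2, -4.8]
finger_gap: 27.4
[ 392.9 -391.4  158.4] yaw 0.05 tilt xy [-1.8  -3.78] F [-0.1  1.2 -4.8] gap 27.4
(array([  3.3 , -11.15,  -0.77]), np.float64(0.012526037246485603))
```

View pics/w36.png

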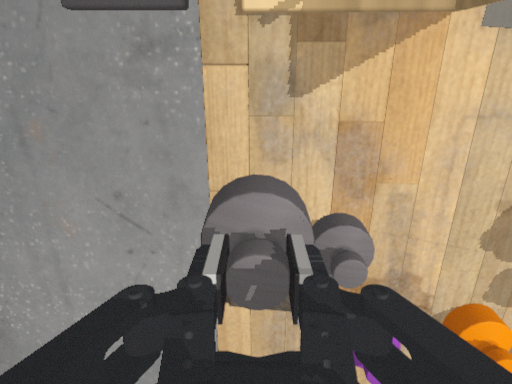

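```bash
python3 -m pendant '[[[0.2,-0.5,0,0],[0.35,-0.9,0,0],[0.35,-1,0,0],[0.35,-1,0,0],[0.35,-1,0,0],[0.35,-1,0,0],[0.35,-1,0,0],[0.35,-1,0,0],[0.3,-1,0,0],[0.2,-0.8,0,0]]]'>/dev/null
python3 - <<'E'
from h import *
st();print(delta([460,-169,120],0))
E
```

```text
[ 459.7 -200.2  151.1] yaw -0.26 tilt xy [-1.28 -4.24] F [-0.1 -0.7 -4.1] gap 27.4
(array([ 0.04, -1.67,  1.43]), np.float64(-0.057414625568622236))
```

```bash
python3 -m pendant '[[[0,-0.3,0,-0.05],[0,-0.4,0,0],[0,-0.4,0.2,0],[0,-0.3,0.3,0],[0,-0.2,0.3,0],[0,0,0.3,0],[0,0,0.3,0],[0,0,0,0],[0,0,0,0],[0,0,0,0]]]'>/dev/null
python3 - <<'E'
from h import *
st();print(delta([460,-169,60],0));im,T=snap('wrist','w37')
E
```

```text
[ 457.2 -165.1  115.6] yaw 0.09 tilt xy [-1.43 -4.15] F [-0.7  0.  -4.1] gap 27.2
(array([ 0.21, -0.01,  2.78]), np.float64(0.018710450218317364))
```

View pics/w37.png

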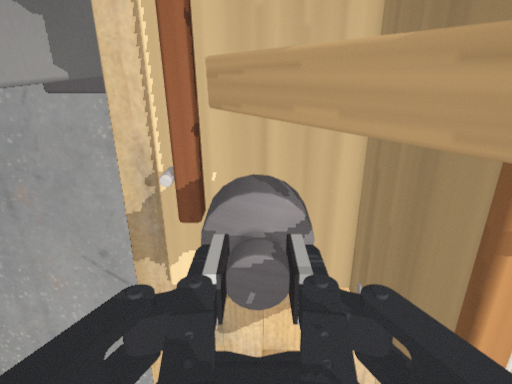

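```bash
python3 -m pendant '[[[0.05,0,0.3,0],[0.05,0,0.4,0],[0,0,0.4,0],[0,0,0.4,0],[0,0,0.4,0],[0,0,0.3,0],[0,0,0.2,0],[0,0,0.1,0],[0,0,0,0],[0,0,0,0]]]'>/dev/null
python3 - <<'E'
from h import *
st();print(delta([460,-169,53],0));im,T=snap('wrist','w38')
E
```

```text
[ 457.9 -169.8   60.1] yaw 0.02 tilt xy [-1.46 -4.14] F [ 0.   0.5 -4.3] gap 27.6
(array([ 0.11, -0.07,  0.35]), np.float64(0.00533400249743935))
```

View pics/w38.png

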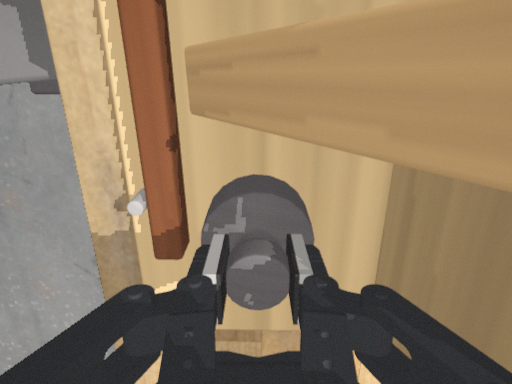

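```bash
python3 - <<'E'
from h import *
T=np.load('pics/w38.npy')
print(cast('wrist',[(187,47),(190,112)],17,T)[:,:2], 'disc far point',cast('wrist',[(258,176)],22,T)[:,:2])
E
python3 -m pendant '[[[0.05,0,0.15,0],[0.05,0,0.1,0],[0,0,0.1,0],[0,0,0.05,0],[0,0,0,0],[0,0,0,0],[0,0,0,0],[0,0,0,0],[0,0,0,0],[0,0,0,0]]]'>/dev/null
python3 -c "
from h import *
st()"
```

```text
[[ 421.36876146  -77.65894533]
 [ 420.45689616 -109.9084647 ]] disc far point [[ 457.25604432 -144.3947334 ]]
[ 461.6 -171.    53.3] yaw 0.04 tilt xy [-1.25 -4.23] F [-0.1 -0.1 -4.1] gap 27.3
```

```bash
python3 -m pendant '[[[0,-0.15,0,0],[0,-0.15,0.05,0],[0,0,0.1,0],[0,0,0.05,0],[0,0,0.05,0],[0,0,0,0],[0,0,0,0],[0,0,0,0],[0,0,0,0],[0,0,0,0]]]'>/dev/null
python3 -c "
from h import *
st()"
```

```text
[ 462.3 -165.2   50.8] yaw 0.08 tilt xy [-1.19 -4.36] F [-0.7 -0.1 -0.1] gap 27.4
```

```bash
python3 -m pendant '[[[0,0,0,0],[0,0,0,0],[0,0,0,0],[0,0,0,0],[0,0,0,0],[0,0,0,0],[0,0,0,0],[0,0,0,0],[0,0,0,0],[0,0,0,0]]]' 0.08 >/dev/null
python3 -m pendant '[[[0,0,-0.3,0],[0,0,-0.5,0],[0,0,-0.6,0],[0,0,-0.6,0],[0,0,-0.6,0],[0,0,-0.6,0],[0,0,-0.6,0],[0,0,-0.6,0],[0,0,-0.6,0],[0,0,-0.6,0]]]' >/dev/null
python3 - <<'E'
from h import *
st();im,T=snap('wrist','w39');print(delta([467,-473,200],0))
E
```

```text
[ 465.7 -156.1  174.6] yaw 0.08 tilt xy [-0.95 -4.43] F [-0.3 -0.1  0.3] gap 46.2
(array([-0.05, 15.86,  0.15]), np.float64(0.018557703960761243))
```

View pics/w39.png

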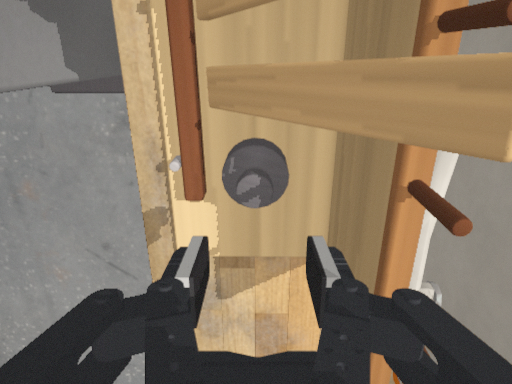

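```bash
python3 -m pendant '[[[0,0.5,-0.2,0],[0,0.9,-0.2,0],[0,1,0,0],[0,1,0,0],[0,1,0,0],[0,1,0,0],[0,1,0,0],[0,1,0,0],[0,1,0,0],[0,1,0,0]]]' >/dev/null
python3 -m pendant '[[[0,1,0,0],[0,1,0,0],[0,1,0,0],[0,0.8,0,0],[0,0.5,0,0],[0,0,0,0],[0,0,0,0],[0,0,0,0],[0,0,0,0],[0,0,0,0]]]' >/dev/null
python3 - <<'E'
from h import *
st();im,T=snap('wrist','w40');print(delta([467,-473,200],0))
E
```

```text
[ 465.  -450.7  213.2] yaw 0.24 tilt xy [-0.46 -4.71] F [0.5 0.3 0.5] gap 46.2
(array([0.1 , 1.06, 0.75]), np.float64(0.05365442264798475))
```

View pics/w40.png

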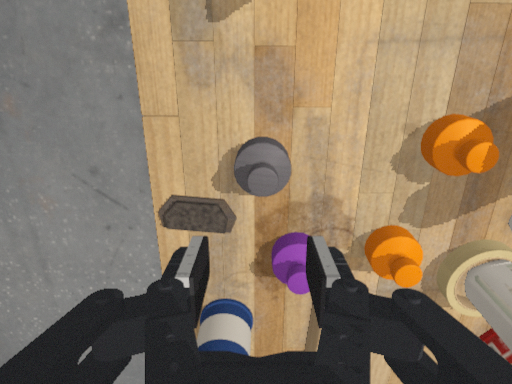

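Run:
```python
from h import *
T=np.load('pics/w40.npy')
print(cast('wrist',[(263.5,179),(303,280)],61,T)[:,:2],cast('wrist',[(198,213)],13,T)[:,:2]);print(delta([468,-473,90],0))
```

```text
[[ 469.66708065 -471.16550599]
 [ 512.97916543 -585.8347946 ]] [[ 396.41707666 -531.46928788]]
(array([0.19, 0.61, 6.24]), np.float64(0.05365442264798475))
```

```bash
python3 -m pendant '[[[0.1,0.2,0.4,0.05],[0.1,0.2,0.7,0],[0,0.1,0.8,0],[0,0,0.8,0],[0,0,0.8,0],[0,0,0.8,0],[0,0,0.8,0],[0,0,0.5,0],[0,0,0.2,0],[0,0,0,0]]]' >/dev/null
python3 - <<'E'
from h import *
st();im,T=snap('wrist','w41')
E
```

```text
[ 469.6 -469.2   84.5] yaw 0.22 tilt xy [-0.52 -4.59] F [-0.3 -0.5  0.2] gap 46.1
```

View pics/w41.png

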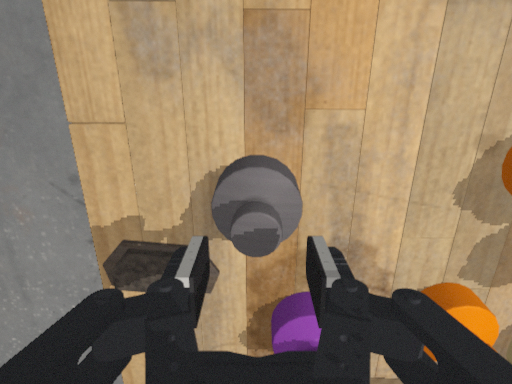

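Run:
```python
from h import *
T=np.load('pics/w41.npy')
p=cast('wrist',[(256,229)],61,T)[0];print(p);print(delta([p[0],p[1]-1.5,39],0))
```

```text
[ 468.54301263 -469.64863911   61.        ]
(array([-0.03, -0.09,  2.3 ]), np.float64(0.04754747312450552))
```

```bash
python3 -m pendant '[[[0,-0.05,0.3,0.05],[0,-0.05,0.4,0],[0,0,0.5,0],[0,0,0.5,0],[0,0,0.4,0],[0,0,0.15,0],[0,0,0,0],[0,0,0,0],[0,0,0,0],[0,0,0,0]]]' >/dev/null
python3 - <<'E'
from h import *
st();im,T=snap('wrist','w42')
E
```

```text
[ 471.2 -473.    39. ] yaw -0.02 tilt xy [-0.28 -4.85] F [-0.5  0.5 -0.1] gap 46.1
```

View pics/w42.png

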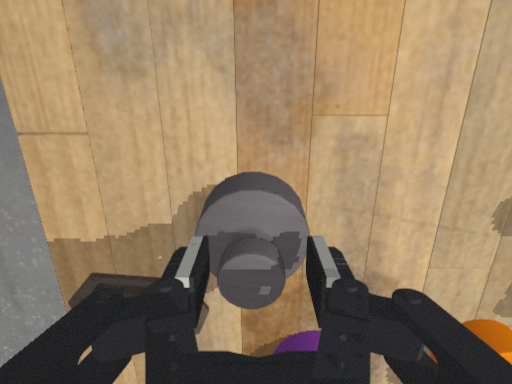

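```bash
python3 -m pendant '[[[0,0,0,0],[0,0,0,0],[0,0,0,0],[0,0,0,0],[0,0,0,0],[0,0,0,0],[0,0,0,0],[0,0,0,0],[0,0,0,0],[0,0,0,0]]]' -1 60
python3 -m pendant '[[[0,0,-0.2,0],[0,0,-0.5,0],[0,0,-0.9,0],[0,0,-1,0],[0,0,-1,0],[0,0,-1,0],[0,0,-1,0],[0,0,-1,0],[0,0,-1,0],[0,0,-1,0]]]'
python3 -m pendant '[[[0,-0.5,-1,0],[0,-0.9,-0.5,0],[0,-1,0,0],[0,-1,0,0],[0,-1,0,0],[-0.2,-1,0,0],[-0.2,-1,0,0],[-0.2,-1,0,0],[-0.2,-1,0,0],[-0.2,-1,0,0]]]'
python3 - <<'E'
from h import *
st();print(delta([440,45,240],0))
E
```

```text
time: 75.93
tool_pos: [471.4, -473.4, 40.2]
tcp_rot: [175.1, 0.2, -0.0]
ft_force: [-0.7, -0.1, -0.0]
finger_gap: 27.1
time: 76.77
tool_pos: [468.6, -452.8, 214.4]
tcp_rot: [175.8, 0.8, -0.0]
ft_force: [0.6, -0.7, -3.9]
finger_gap: 27.7
time: 77.6
tool_pos: [449.8, -259.1, 247.3]
tcp_rot: [175.1, -0.0, -0.2]
ft_force: [0.6, 0.1, -3.3]
finger_gap: 27.3
[ 449.8 -259.1  247.3] yaw -0.21 tilt xy [ 0.02 -4.89] F [ 0.6  0.1 -3.3] gap 27.3
(array([ -0.55, -15.18,  -0.93]), np.float64(-0.04638119759292611))
```

```bash
python3 -m pendant '[[[0,-0.6,-0.1,0],[0,-1,-0.1,0],[0,-1,-0.1,0],[0,-1,-0.1,0],[0,-1,-0.1,0],[0,-1,-0.1,0],[0,-1,-0.1,0],[0,-1,-0.1,0],[0,-1,-0.1,0],[0,-1,-0.1,0]]]' >/dev/null
python3 -m pendant '[[[0,-1,-0.1,0],[0,-1,-0.1,0],[0,-1,-0.1,0],[0,-0.8,-0.1,0],[0,-0.6,0,0],[0,0,0,0],[0,0,0,0],[0,0,0,0],[0,0,0,0],[0,0,0,0]]]' >/dev/null
python3 - <<'E'
from h import *
st();print(delta([460,45,120],0));snap('wrist','w43')
E
```

```text
[451.6  39.1 265.8] yaw -0.06 tilt xy [ 1.04 -5.02] F [ 1.   0.5 -3.3] gap 27.5
(array([ 0.29, -0.93,  7.24]), np.float64(-0.012613482510760351))
```

View pics/w43.png

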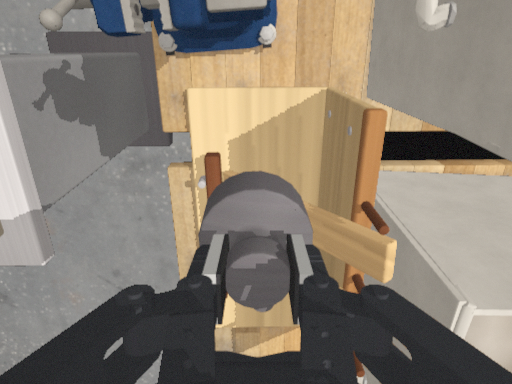

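```bash
python3 -m pendant '[[[0.1,-0.3,0.4,0],[0.1,-0.3,0.7,0],[0.1,-0.2,0.8,0],[0,-0.1,0.8,0],[0,0,0.8,0],[0,0,0.8,0],[0,0,0.8,0],[0,0,0.8,0],[0,0,0.5,0],[0,0,0.2,0]]]' >/dev/null
python3 - <<'E'
from h import *
st();print(delta([460,45,60],0));snap('wrist','w44')
E
```

```text
[461.5  44.6 123.5] yaw -0.49 tilt xy [ 1.13 -4.97] F [-0.2  0.2 -2.9] gap 27.3
(array([-0.14, -0.29,  3.16]), np.float64(-0.10659894005257554))
```

View pics/w44.png

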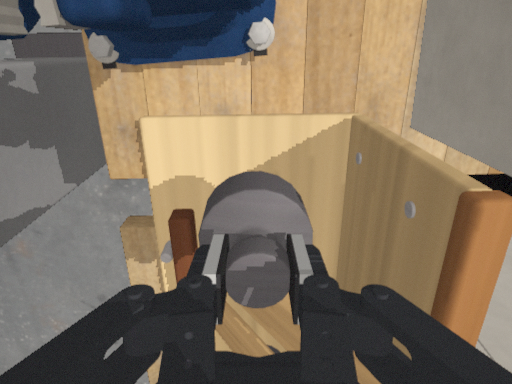

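```bash
python3 - <<'E'
from h import *
T=np.load('pics/w44.npy')
print(cast('wrist',[(250,116)],10,T)[:,:2],'batten end',cast('wrist',[(172,211),(195,210)],32,T)[:,:2])
E
python3 -m pendant '[[[0,-0.1,0.3,-0.1],[0,-0.1,0.4,0],[-0.1,-0.1,0.4,0],[0,0,0.4,0],[0,0,0.4,0],[0,0,0.3,0],[0,0,0.3,0],[0,0,0.2,0],[0,0,0.1,0],[0,0,0,0]]]' >/dev/null
python3 -c "
from h import *
st();print(delta([460,45,51],0))"
```

```text
[[458.79001015  89.11246023]] batten end [[398.27073154  22.03153561]
 [415.76658565  22.54399863]]
[462.3  46.2  63.4] yaw 0.01 tilt xy [ 1.32 -4.96] F [-0.1  0.1 -3.3] gap 27.3
(array([-0.13,  0.01,  0.62]), np.float64(0.001562171463621715))
```

```bash
python3 -m pendant '[[[-0.05,0,0.15,0],[-0.05,0,0.15,0],[0,0,0.1,0],[0,0,0.1,0],[0,0,0.05,0],[0,0,0.05,0],[0,0,0,0],[0,0,0,0],[0,0,0,0],[0,0,0,0]]]' >/dev/null
python3 -c "
from h import *
st();print(delta([460,45,51],0))"
```

```text
[461.6  45.1  51.6] yaw -0.0 tilt xy [ 1.46 -4.95] F [ 0.5  0.5 -3.9] gap 27.4
(array([-0.08,  0.  ,  0.03]), np.float64(-0.0005875737100155412))
```

```bash
python3 -m pendant '[[[0,0,0.1,0],[0,0,0.1,0],[0,0,0,0],[0,0,0,0],[0,0,0,0],[0,0,0,0],[0,0,0,0],[0,0,0,0],[0,0,0,0],[0,0,0,0]]]' >/dev/null
python3 -c "
from h import *
st();print(delta([460,45,51],0))"
```

```text
[462.7  44.8  49.4] yaw -0.0 tilt xy [ 1.54 -4.96] F [-0.9  0.4 -2.4] gap 27.2
(array([-0.13, -0.  , -0.09]), np.float64(-0.0007066213590313418))
```

Partly unloaded: it is touching. Release, lift away, and check.

```bash
python3 -m pendant '[[[0,0,0.05,0],[0,0,0,0],[0,0,0,0],[0,0,0,0],[0,0,0,0],[0,0,0,0],[0,0,0,0],[0,0,0,0],[0,0,0,0],[0,0,0,0]]]' 0.08 >/dev/null
python3 -m pendant '[[[0,0,-0.3,0],[0,0,-0.5,0],[0,0,-0.8,0],[0,0,-0.8,0],[0,0,-0.8,0],[0,0,-0.8,0],[0,0,-0.8,0],[0,0,-0.8,0],[0,0,-0.8,0],[0,0,-0.8,0]]]' >/dev/null
python3 -m pendant '[[[-0.3,-0.5,-0.8,0],[-0.5,-1,-0.5,0],[-0.5,-1,0,0],[-0.5,-1,0,0],[-0.5,-1,0,0],[-0.5,-1,0,0],[-0.5,-1,0,0],[-0.5,-1,0,0],[0,-1,0,0],[0,-1,0,0]]]' >/dev/null
python3 - <<'E'
from h import *
st();snap('wrist','w45');im,_=snap('top','t45');im2,_=snap('scene','s45')
cv2.imwrite('pics/t45c.png',cv2.resize(im[165:245,195:320],None,fx=6,fy=6,interpolation=cv2.INTER_CUBIC))
cv2.imwrite('pics/s45c.png',cv2.resize(im2[140:270,190:330],None,fx=5,fy=4.5,interpolation=cv2.INTER_CUBIC))
E
```

```text
[380.9 256.  230.5] yaw -0.35 tilt xy [ 2.78 -4.63] F [ 0.5 -0.5 -0.1] gap 46.0
```

View pics/t45c.png

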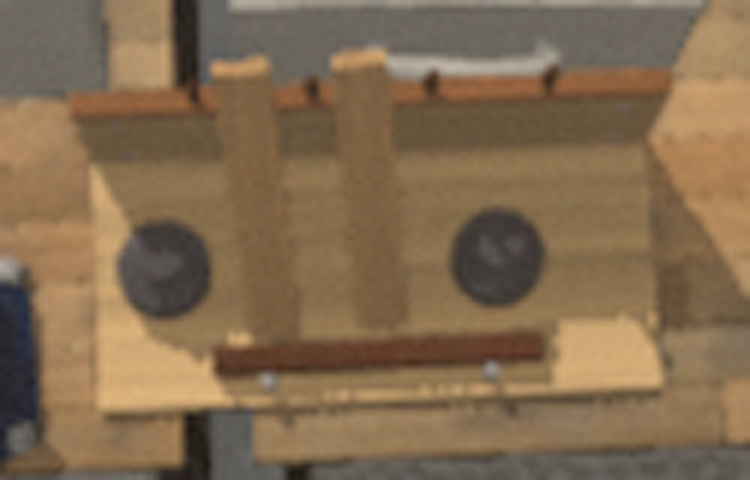

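View pics/s45c.png

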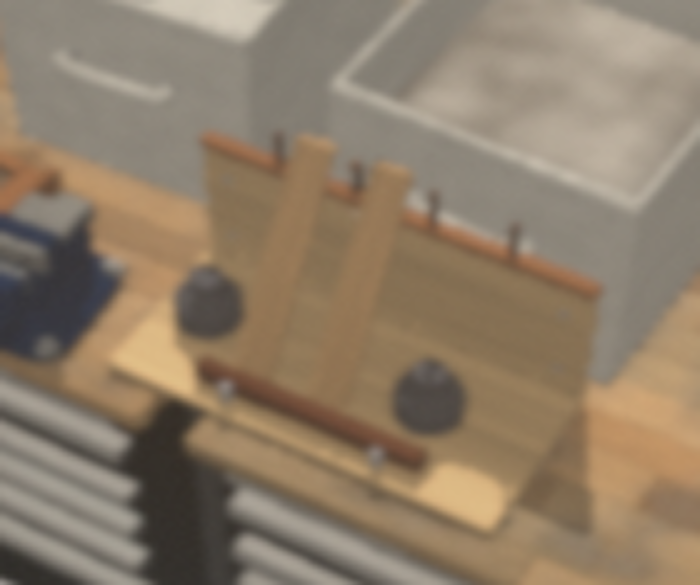

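View pics/w45.png

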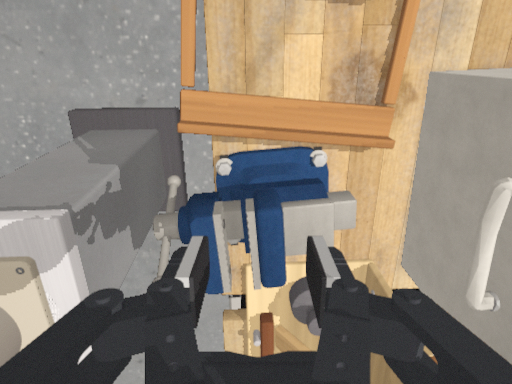

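Run:
```python
from h import *
np.set_printoptions(precision=1,suppress=True)
c=lambda *p:[(195+x/6,165+y/6) for x,y in p]
pg=cast('top',c((268,381),(491,370)),32); O=pg.mean(0)+[71.5,0,0]; O[2]=0
print('O',O, 'pegs',pg[:,:2]-O[:2])
f=lambda z,*p: cast('top',c(*p),z)[:,:2]-O[:2]
print('batten ends top',f(32,(216,360),(544,346)))
print('weights disc(z~24)',f(24,(165,270),(498,257)))
print('slat feet z17',f(17,(247,338),(297,338),(358,327),(406,326)))
print('slat tops z203',f(203,(214,76),(270,72),(333,67),(387,65)))
print('dowels z205',f(205,(194,84),(311,80),(431,75),(550,70)))
print('base L,R edges',f(10,(98,400),(662,385)))
```

```text
O [457.1 -92.7   0. ] pegs [[-72.1  70.2]
 [-70.9 -70.2]]
batten ends top [[ -57.5  102.5]
 [ -57.1 -104.4]]
weights disc(z~24) [[  2.6 133.4]
 [  2.3 -78.9]]
slat feet z17 [[-42.1  82.9]
 [-43.4  51.1]
 [-38.   12.1]
 [-38.6 -18.5]]
slat tops z203 [[84.8 91.7]
 [85.9 59.1]
 [87.4 22.4]
 [87.3 -9. ]]
dowels z205 [[  80.   103.4]
 [  79.7   35.5]
 [  79.8  -34.2]
 [  80.  -103.4]]
base L,R edges [[ -76.9  179. ]
 [ -82.1 -179.8]]
```

```bash
python3 -c "
from h import *
st();print(hand_in())"
```

```text
[381.1 255.8 230. ] yaw -0.24 tilt xy [ 2.72 -4.66] F [ 0.1 -0.5  0.1] gap 46.3
the job is handed in; nothing more can be done
None
```

I set up the stand as asked and handed the job in; the hand-in gave no verdict. Only two slats were there, so they fill bays 1 and 2. I never went near the tape measure or brake pad, or the orange and purple look-alikes, though I did not re-measure the two bystanders at the end.

The last check used the top camera, in the stand frame:

| Item | Reading |
|---|---|
| Batten | x about -57 mm, centred to about 1 mm, parallel to the pegs |
| Slat in bay 1 | middle at y about +71 mm |
| Slat in bay 2 | middle at y about +2 mm |
| Left weight | about 66 mm from its slat's centre line at the foot, 19 mm clear |
| Right weight | about 76 mm from its slat's centre line at the foot, 29 mm clear |

- **Slats:** Both lean at about 55–57° from level. They are skewed about 2–3° in their plane, which is inside the limit.
- **Slat feet:** The bay 2 foot stands about 9 mm off the batten and the bay 1 foot about 5 mm, not hard against it. Both are inside the 20 mm allowed.
- **Weights:** Both look upright on the base in the top and scene pictures. One had been knocked from about (421, -374) to (390, -402) during the run, so I found it again before picking it up.
- **Readings that disagreed:** The wrist and top cameras differ by about 3 mm in absolute position. One oblique wrist view put the batten's left end about 9 mm further left than the other views. The final top view showed it centred.
- **Tool tilt:** The tool drifted to about 5° off vertical during the run.

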